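# Turn a stone holder round in the spring clip and lay it under the viewer

### The job

Take the holder with the stone out of the sloping rack by its stone end, press it level into the spring clip on the post until it snaps home, and let go of it there. Then take it by its handle end on the other side of the clip, pull it up out of the clip, and lay it level in the viewer's channel, stone end in first, so that the stone sits right under the middle of the lens; let it go gently there. Do not let the holder down on the bench, and leave the spare holder and the other things on the bench alone.

Things in the scene. Friction and masses are not known exactly. Their poses are not given: they have to be found in the camera images.
- holder: Stone holder, 168 mm long, 90 g. Origin on its axis, about its centre of mass; x from handle to stone, z up when laid flat. Along x (mm): square handle 14 x 14 from -85 to -32, round steel shank of diameter 10 from -32 to 28, square collar 14 x 14 from 28 to 62, brass cone to 74, clear stone 11 wide to 83. Handle and collar are gripped across their flats.
- stone (a point): Middle of the stone, on the holder's axis 79 mm ahead of the holder's origin.
- collar (a point): Middle of the square collar at the stone end, on the holder's axis 45 mm ahead of its origin.
- tail (a point): Middle of the square handle, on the holder's axis 58.5 mm behind its origin.
- spare: Another holder, the same but with a flat steel disc 18 mm wide and 6 mm thick at its end in place of cone and stone; same frame. Stays in the rack.
- rack: Fixed grey sloping rack, two open-topped slots 45 mm either side of its middle. Origin on the table; x is the way the stored heads point, z up. A stored holder's origin is at x 0, y +45 or -45, z 80 mm; it rises 35 degrees from handle to head. Walls 14.5 mm above its axis hide it from the handle's end to 12 mm past its origin; the collar stands clear. It lifts out at right angles to its axis.
- clip: Fixed spring clip on a post 22 mm square; base 70 x 90 mm. Origin on the table under the clip; x runs along the axis of a holder held in it (stone may point either way), z up.
- clip_seat (a point): On the axis of a seated holder, middle of the clip, 110 mm above the table, axes as the clip. Sprung jaws reach 12 mm each way along x; flared lips 16 mm above this point, about 32 mm apart; rollers 4.5 mm above it leave an 8 mm gap that the 10 mm shank pushes apart, snapping in under about 5 to 10 N and out with a similar pull. Saddle 5 mm below. The holder's origin belongs here.
- viewer: Fixed blue viewer. Origin on the table under the origin of a rightly laid holder; x points into it, as the stone must, z up. Block 110 wide, x -22 to 168, 70 high (mm). On it an open-topped channel, x -22 to 62, 24 wide inside, 40 outside, wall tops at 98; it carries shank and collar with the axis at 90; the handle sticks out free at -x. Column 30 wide, 207 high, x 124 to 160.
- sight (a point): Where the middle of the stone must be: under the middle of the lens, 90 mm above the table, viewer x 79 mm, y 0; axes as the viewer. The black lens tube above, 48 mm in diameter, begins 135 mm above the table and hangs from the column: the head must come in from -x, over the channel walls and under the lens.
- loupe: Loose black eyeglass loupe, 38 mm wide, 34 mm tall, standing on the robot's side of the clip. Bystander; origin at its underside.
- jar: Loose amber jar, 48 mm wide, 55 mm tall, beyond the clip. Bystander; origin at its underside.
- stone_tray: Loose white sorting tray 90 x 60 x 18 mm, beyond the clip. Bystander; origin at its underside.
- driver: Loose screwdriver 150 mm long lying beyond the clip. Bystander.
Not all that is in view belongs to the job. Leave any orange look-alike of the clip alone.

How it is judged:
On the way, in this order (a step that is already met when the one before it is completed fails the run):
1. the holder is lifted out of the rack, held at its stone end (contact force between the fingers and holder above 0.5 N and distance between the grasp point and collar below 0.04 m and distance of holder from where it was at the start of the episode above 0.03 m), for 0.1 s.
2. the holder sits level and home in the spring clip, let go by the robot (z of holder in the frame of clip_seat between -0.004 and 0.0035 m and y of holder in the frame of clip_seat between -0.005 and 0.005 m and x of holder in the frame of clip_seat between -0.018 and 0.018 m and angle between the x axis of holder and the x axis of clip_seat, either way round below 0.15 rad and contact force between the fingers and holder below 0.1 N and linear speed of holder below 0.02 m/s), for 0.3 s.
3. the holder is out of the clip, held by its handle (contact force between the fingers and holder above 0.5 N and distance between the grasp point and tail below 0.045 m and z of holder in the frame of clip_seat above 0.02 m), for 0.1 s.
At the end, for the whole second after the job is handed in: The holder lies at rest and level in the viewer's channel, resting on it, along the channel within about 8 degrees, with the middle of the stone within 10 mm along and 9 mm across of the point under the middle of the lens and within 5 mm of the resting height (x of stone in the frame of sight between -0.01 and 0.01 m and y of stone in the frame of sight between -0.009 and 0.009 m and z of stone in the frame of sight between -0.005 and 0.005 m and angle between the x axis of holder and the x axis of viewer, either way round below 0.15 rad and contact force between holder and viewer above 0.2 N and linear speed of holder below 0.01 m/s); the robot touches nothing.
It fails at once if the holder is let down or dropped on the bench (height (world z) of holder below 0.03 m).
It fails at once if the holder is dropped into the viewer or knocked hard against it (contact force between holder and viewer above 30 N).
It fails at once if the spare holder is moved by more than 15 mm (distance of spare from where it was at the start of the episode above 0.015 m).
It fails at once if a loose thing on the bench (loupe, jar, tray, screwdriver) is pushed by more than 20 mm (distance of any of loupe, jar, stone_tray, driver from where it was at the start of the episode above 0.02 m).
It also fails if it takes over 70 s, if anything falls off the work surface, if the arm or the gripper's body presses on something with over 40 N, if the wrist force passes 120 N, or if a joint passes its speed limit or range.

### The arm

A 6-joint arm with a two-finger parallel gripper is mounted at the origin on the work surface. World frame = base frame: x ahead of the robot, y to its left, z up, the work surface at z = 0. Lengths are in m, angles in rad, forces in N, time in s.
With the tool pointing down it reaches from about 0.35 to 0.975 m from the base axis. Payload 7.1 kg.
Tool frame: the origin (TCP) lies where the fingers leave the gripper's body, on its centre line; the fingertips stand 80 mm ahead of it and the grasp point (between the pads) lies 61 mm ahead of it; z points along the fingers, y is the line along which they close (so a half turn about z gives the same grasp; the last joint's range is limited). The gripper opens to 88 mm and grips with 3 to 60 N. Pads are 20 mm wide; open, the fingers measure 115 mm over their backs; the gripper's body (75 mm by 178 mm) begins 61 mm behind the grasp point.
Start: joints at [-1.293, 0.423, 1.63, -0, 1.089, -0.019], TCP at [0.183, -0.598, 0.303] pointing down, gripper open.
Joint ranges: [-3, 3], [-0.9, 2.11], [0.09, 2.58], [-1.31, 4.45], [0.11, 2.69], [-2.54, 2.54]. Speed limits (rad/s): [2.39, 2.39, 3.01, 3.14, 3.14, 3.14].

### API

Orientations are given as a rotation vector (axis times angle).
In Python, from rig import r, cams, ticket gives the robot as it stands. The module is installed in compiled form; this text tells all that it offers.
- The arm moves only by the tool apply_moves, never from a script. Its argument "plan" is a list of rows, each a list of 7 numbers: the turn, a rotation vector about the tool's x, y, z in rad, then the shift along the tool's x, y, z in m, then the finger opening in m, from 0 to 0.0878. A call has exactly 5 rows; each row is the pose to reach, as a shift and turn from the pose commanded when the call began, along the tool's axes at that moment; what a row does not reach only later rows make up. A row lasts 1/10 s, in which the tool goes at most 50 mm and 8.59 degrees, less where a joint would pass 70% of its speed; a pose out of reach is approached as far as the arm can. A call with a gripper value outside its range is refused whole. The fingers move at their own pace and stop on an object; "force" is the grip in N (left out, the last holds). Time passes only in rows, so rows that repeat a pose let the fingers close, or fill a call up. It gives the time, the measured TCP pose, the force, the opening and the grip force at its end, in the units of the state.
- r.get_state(): the state, without advancing time (a new reading comes with each control period).
- cams.capture(name): name is "scene" or "top" or "wrist"; returns the picture (400x640x3 uint8, blue, green, red); there is no depth.
- cams.camera_params(name): a dict with "fx", "fy", "cx", "cy" (pixels), "dist" ([k1, k2, p1, p2, k3] as OpenCV has them; the pictures are not rectified), "rvec" (rotation vector, rad) and "tvec" (3), from world to camera coordinates, as OpenCV has them. Camera axes: x right, y down, z forward; pixel columns grow to the right and rows downward; lengths in m; the calibration is good to about 2 mm. A picture is of the moment at which its call begins: read the wrist's pose just before it. camera_params takes no time and is no camera call; for the wrist camera it gives the pose at the moment of the call.
- ticket.finish_job(): hands the job in; it is judged then, once.
The state is a dict: "time": time; "q": joint angles; "dq": joint speeds; "joint_torque": joint torques, N m; "ee_pos": TCP position; "ee_rot": TCP orientation; "force": force on the tool from outside, world axes, zero at the start; "ft_torque": the same for the moment, N m; "opening": opening from 0.0 (shut) to 1.0 (fully open); "gripper_force": force on a finger pad.
Only numpy, scipy, OpenCV 4.12 (cv2) and the standard library are available. Lean on these libraries where they do the work, as an engineer would, in place of code of your own. Each camera call takes 0.05 s, during which the arm holds its last target. There are 200 camera calls.

## Working session

There is one attempt and no reset: what is moved stays moved. The work goes in short steps, Python scripts to look and compute and a tool call to move; the robot and the scene stay as the last step left them, time stands still between calls to the robot, and variables do not carry over. Pictures are saved under pics/ and viewed, at most 10 in all, crops included, and the job is handed in when it is done.

Besides the shell and the picture viewer there is one more tool, called after ">>>" as name(argument=value, ...) on one line, values as JSON. apply_moves: Moves the arm, as the interface text tells. Its arguments: {"type":"object","properties":{"plan":{"type":"array","items":{"type":"array","items":{"type":"number"}}},"force":{"type":"number"}},"required":["plan"]}

```bash
mkdir -p pics; python3 - <<'E'
from rig import r,cams
import cv2
s=r.get_state(); print({k:(v if not hasattr(v,'round') else v) for k,v in s.items()})
for n in("scene","top","wrist"):
    p=cams.camera_params(n);print(n,p)
    cv2.imwrite(f"pics/{n}0.png",cams.capture(n))
E
```

```text
{'time': 0.0, 'q': array([-1.29297285e+00,  4.23819539e-01,  1.63067582e+00,  1.87719977e-05,
        1.08857090e+00, -1.89563969e-02]), 'dq': array([-5.09409327e-05,  1.23094633e-04, -4.71822908e-04, -3.19462615e-04,
       -1.46236122e-03, -1.75581404e-03]), 'joint_torque': array([ 1.56622060e-03, -5.44619393e+01, -2.73663980e+01,  6.43969118e-02,
        2.26450141e-02, -1.01585624e-04]), 'ee_pos': array([ 0.18271499, -0.5972543 ,  0.30192047]), 'ee_rot': array([-3.10562248e+00, -4.64241865e-01,  2.72745582e-04]), 'force': array([0.26500647, 0.15054125, 0.66841918]), 'ft_torque': array([-0.00666375,  0.00516344, -0.03584404]), 'gripper_force': 0.0, 'opening': 0.9995061675519415}
scene {'fx': 476.4568416326322, 'fy': 476.4568416326322, 'cx': 327.18844424240274, 'cy': 199.21162304702523, 'dist': array([0.00119122, 0.        , 0.        , 0.        , 0.        ]), 'rvec': array([ 2.09973455,  1.21664638, -0.51055419]), 'tvec': array([-0.23695446, -0.24520738,  1.43101646])}
top {'fx': 420.74608923822103, 'fy': 420.74608923822103, 'cx': 321.8527714664549, 'cy': 199.96552804824543, 'dist': array([-0.08478386,  0.        ,  0.        ,  0.        ,  0.        ]), 'rvec': array([ 2.19172911, -2.17457469,  0.07821   ]), 'tvec': array([-0.00851228,  0.51599663,  0.93290444])}
wrist {'fx': 276.171366487123, 'fy': 276.171366487123, 'cx': 318.5006002442391, 'cy': 201.26911029829216, 'dist': array([-0.03461358,  0.        ,  0.        ,  0.        ,  0.        ]), 'rvec': array([-2.31810005,  1.71529987,  0.26614885]), 'tvec': array([-0.6229516, -0.0348968,  0.3923813])}
```

View pics/scene0.png

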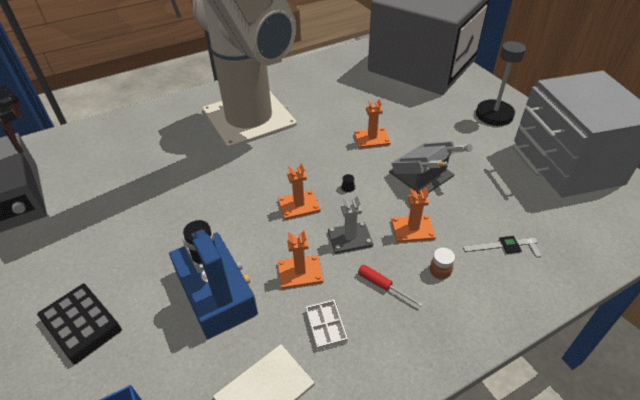

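View pics/top0.png

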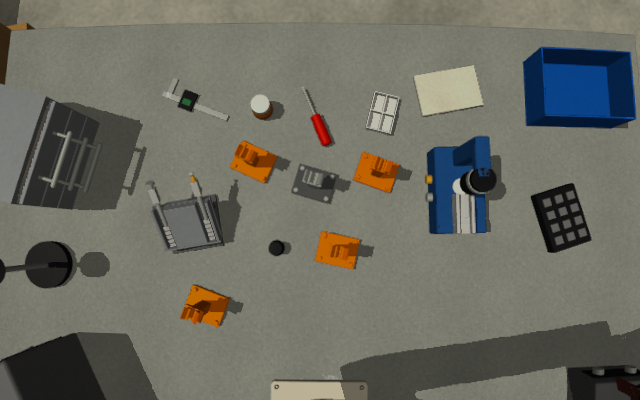

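```bash
python3 - <<'E'
import cv2,numpy as np
t=cv2.imread("pics/top0.png");
f=lambda im,x,y,w,h,s:cv2.resize(im[y:y+h,x:x+w],None,fx=s,fy=s,interpolation=cv2.INTER_CUBIC)
a=f(t,140,165,100,75,4);b=f(t,280,145,100,75,4);c=f(t,410,130,100,110,4)[:, :400]
s=cv2.imread("pics/scene0.png");d=f(s,380,130,100,75,4);e=f(s,320,185,80,75,4)
o=np.zeros((600,800,3),np.uint8)
o[:300,:400]=a;o[:300,400:]=b;o[300:,:400]=d;o[300:,400:]=cv2.resize(c,(400,440))[:300]
cv2.imwrite("pics/c1.png",o)
E
```

```text
(no output)
```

View pics/c1.png

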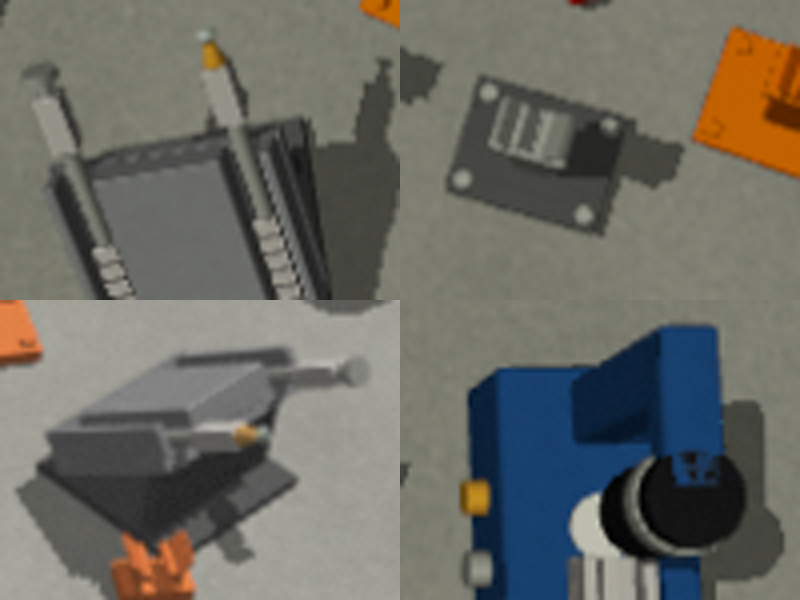

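```bash
cat > h.py <<'E'
import numpy as np,cv2
from scipy.spatial.transform import Rotation as R
def cam(p):
    K=np.array([[p['fx'],0,p['cx']],[0,p['fy'],p['cy']],[0,0,1]]);Rm=cv2.Rodrigues(np.array(p['rvec']))[0]
    return K,np.array(p['dist']),Rm,np.array(p['tvec'])
def ray(p,uv):
    K,d,Rm,t=cam(p)
    n=cv2.undistortPoints(np.array(uv,float).reshape(-1,1,2),K,d).reshape(-1,2)
    return -Rm.T@t,np.c_[n,np.ones(len(n))]@Rm
def onz(p,uv,z):
    c,d=ray(p,uv); return c+d*((np.asarray(z)-c[2])/d[:,2])[:,None]
def proj(p,X):
    K,d,Rm,t=cam(p); return cv2.projectPoints(np.array(X,float).reshape(-1,1,3),np.array(p['rvec']),t,K,d)[0].reshape(-1,2)
def move(s,pos,rot):
    "turn and shift in tool axes from state s to pose (pos, Rotation)"
    R0=R.from_rotvec(s['ee_rot']); return (R0.inv()*rot).as_rotvec(),R0.inv().apply(np.array(pos)-s['ee_pos'])
def frame(yaw,pitch=0):
    "tool rotation: holder axis yaw, pitched up by pitch; tool x along holder, y=closing, z down"
    return R.from_euler('z',yaw)*R.from_euler('y',-pitch)*R.from_euler('x',np.pi)
E
python3 - <<'E'
from h import *
from rig import r,cams
np.set_printoptions(precision=4,suppress=True)
s=r.get_state();R0=R.from_rotvec(s['ee_rot']);print(R0.as_matrix())
K,d,Rm,t=cam(cams.camera_params('wrist'));print('cam in tool',R0.inv().apply(-Rm.T@t-s['ee_pos']),(Rm@R0.as_matrix()))
p=cams.camera_params('top')
P=onz(p,[(191.3,173.5),(193,178.75),(200,196)],[.127,.119,.096]);print(P,P-P[2])
d0=P[0]-P[2];print('yaw',np.degrees(np.arctan2(d0[1],d0[0])))
u=lambda x,y:(280+(x-400)/4,145+y/4)
C=onz(p,[u(480,75),u(635,122),u(602,235),u(447,187)],.008);print('clip',C,C.mean(0),np.linalg.norm(C-np.roll(C,-1,0),axis=1))
e=C[0]+C[1]-C[2]-C[3];print('yaw',np.degrees(np.arctan2(e[1],e[0])))
im=cv2.imread('pics/top0.png');hsv=cv2.cvtColor(im,cv2.COLOR_BGR2HSV)
m=cv2.inRange(hsv,(100,120,50),(125,255,255));m[:,510:]=0;
n,l,st,_=cv2.connectedComponentsWithStats(m);print(st[st[:,4]>100])
print('viewer low corners z.07',onz(p,[(430,234),(486,234)],.07))
for n in('jar','loupe'):pass
E
```

```text
[[ 0.9563  0.2925 -0.0003]
 [ 0.2925 -0.9563  0.0011]
 [ 0.     -0.0011 -1.    ]]
cam in tool [ 0.085  -0.0014 -0.0821] [[-0.0003  1.     -0.0004]
 [-0.9533 -0.0004 -0.3019]
 [-0.3019  0.0003  0.9533]]
[[0.56   0.2611 0.127 ]
 [0.5502 0.2597 0.119 ]
 [0.5167 0.2509 0.096 ]] [[0.0432 0.0102 0.031 ]
 [0.0335 0.0089 0.023 ]
 [0.     0.     0.    ]]
yaw 13.331243533966108
clip [[ 0.6002  0.0466  0.008 ]
 [ 0.5736 -0.0428  0.008 ]
 [ 0.5083 -0.0243  0.008 ]
 [ 0.5352  0.0647  0.008 ]] [0.5543 0.0111 0.008 ] [0.0933 0.0678 0.093  0.0674]
yaw -15.741530645627837
[[     0      0    640    400 252483]
 [   427    137     64     97   3128]
 [   475    194     11     39    389]]
viewer low corners z.07 [[ 0.4411 -0.2366  0.07  ]
 [ 0.4415 -0.3591  0.07  ]]
```

>>> apply_moves(plan=[[0,0,0,0.135,-0.14,-0.04,0.06],[0,0,0,0.135,-0.14,-0.04,0.06],[0,0,0,0.135,-0.14,-0.04,0.06],[0,0,0,0.135,-0.14,-0.04,0.06],[0,0,0,0.135,-0.14,-0.04,0.06]], force=40)

```text
time: 0.65
ee_pos: [0.2725, -0.4204, 0.3436]
ee_rot: [-3.106, -0.47, -0.001]
force: [-0.0, -0.9, -0.8]
opening: 0.687
gripper_force: 0.0
```

>>> apply_moves(plan=[[0,0,0,0.135,-0.14,-0.04,0.06],[0,0,0,0.135,-0.14,-0.04,0.06],[0,0,0,0.135,-0.14,-0.04,0.06],[0,0,0,0.135,-0.14,-0.04,0.06],[0,0,0,0.135,-0.14,-0.04,0.06]])

```text
time: 1.15
ee_pos: [0.3611, -0.2478, 0.3838]
ee_rot: [3.105, 0.473, 0.003]
force: [0.2, -1.1, 0.6]
opening: 0.68
gripper_force: 0.0
```

>>> apply_moves(plan=[[0,0,0,0.1,-0.2,0.02,0.06],[0,0,0,0.1,-0.2,0.02,0.06],[0,0,0,0.1,-0.2,0.02,0.06],[0,0,0,0.1,-0.2,0.02,0.06],[0,0,0,0.1,-0.2,0.02,0.06]])

```text
time: 1.65
ee_pos: [0.3964, -0.0287, 0.3622]
ee_rot: [-3.107, -0.466, 0.001]
force: [0.4, -0.6, -0.2]
opening: 0.685
gripper_force: 0.0
```

>>> apply_moves(plan=[[0,0,0,0.1,-0.2,0.02,0.06],[0,0,0,0.1,-0.2,0.02,0.06],[0,0,0,0.1,-0.2,0.02,0.06],[0,0,0,0.1,-0.2,0.02,0.06],[0,0,0,0.1,-0.2,0.02,0.06]])

```text
time: 2.15
ee_pos: [0.4344, 0.1924, 0.342]
ee_rot: [-3.107, -0.467, -0.0]
force: [1.1, 0.2, -0.4]
opening: 0.686
gripper_force: 0.0
```

```bash
cat >> h.py <<'E'
def tilt_target(): return np.array([.440,.233,.238]),frame(np.radians(13.3),np.radians(35))
E
python3 - <<'E'
from h import *
from rig import r,cams
np.set_printoptions(precision=4,suppress=True)
s=r.get_state();print(s['time'],s['ee_pos'],s['ee_rot'],s['q'],s['opening'],s['force'])
cv2.imwrite('pics/w1.png',cams.capture('wrist'))
print(move(s,*tilt_target()))
print(frame(np.radians(13.3),np.radians(35)).as_matrix())
E
```

```text
2.15 [0.4344 0.1924 0.342 ] [-3.1066 -0.467  -0.0001] [0.3919 0.1503 1.913  0.0001 1.0783 1.6642] 0.6855980561100585 [ 1.121   0.1579 -0.3832]
(array([-0.0203,  0.6106,  0.0642]), array([ 0.0173, -0.0372,  0.104 ]))
[[ 0.7972  0.23    0.5582]
 [ 0.1884 -0.9732  0.132 ]
 [ 0.5736  0.     -0.8192]]
```

>>> apply_moves(plan=[[0,0.15,0.015,0.004,-0.009,0.02,0.06],[-0.01,0.3,0.03,0.009,-0.018,0.04,0.06],[-0.015,0.45,0.05,0.013,-0.028,0.06,0.06],[-0.02,0.6,0.064,0.017,-0.037,0.08,0.06],[-0.0203,0.61,0.064,0.017,-0.037,0.104,0.06]])

```text
time: 2.7
ee_pos: [0.4477, 0.2211, 0.2588]
ee_rot: [-2.93, -0.348, -0.867]
force: [0.7, -0.6, -0.1]
opening: 0.685
gripper_force: 0.0
```

```bash
python3 - <<'E'
from h import *
from rig import r,cams
import json
np.set_printoptions(precision=4,suppress=True)
s=r.get_state();print(s['time'],s['ee_pos'],s['q'])
p=cams.camera_params('wrist');cv2.imwrite('pics/w2.png',cams.capture('wrist'))
json.dump({k:np.array(v).tolist() for k,v in p.items()},open('w2.json','w'))
print(move(s,*tilt_target()))
f=tilt_target()[1]
o=np.array([.4938,.2454,.08]);ax=f.as_matrix()[:,0]
print(proj(p,[o+ax*k*.001 for k in (28,45,62,74,83)]))
E
```

```text
2.7 [0.4477 0.2211 0.2588] [ 0.5004  0.2006  2.2099 -0.699   0.223   2.4806]
(array([-0.0021,  0.0355,  0.0034]), array([-0.0153, -0.0133,  0.0149]))
[[307.2354 229.5035]
 [307.0565 213.9449]
 [306.8725 197.7153]
 [306.7396 185.8379]
 [306.6383 176.6931]]
```

View pics/w2.png

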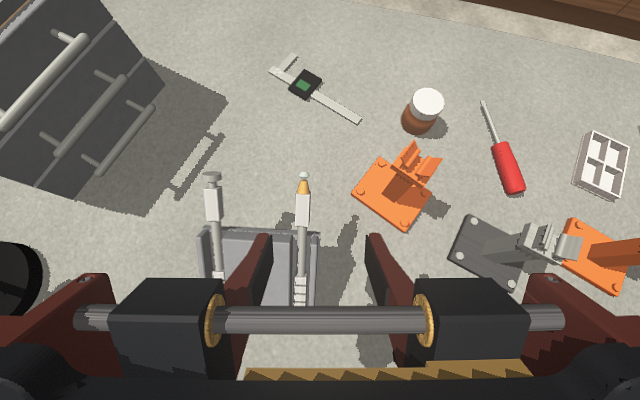

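```bash
cat >> h.py <<'E'
def tri(ps,uvs):
    A=np.zeros((3,3));b=np.zeros(3)
    for p,uv in zip(ps,uvs):
        c,d=ray(p,[uv]);d=d[0]/np.linalg.norm(d[0]);M=np.eye(3)-np.outer(d,d);A+=M;b+=M@c
    X=np.linalg.solve(A,b);return X,[proj(p,X)[0]-np.array(uv) for p,uv in zip(ps,uvs)]
def brass(im,box):
    x,y,w,h=box;hs=cv2.cvtColor(im[y:y+h,x:x+w],cv2.COLOR_BGR2HSV);m=cv2.inRange(hs,(12,110,80),(32,255,255))
    v,u=np.nonzero(m);return np.array([u.mean()+x,v.mean()+y]),len(u)
E
python3 - <<'E'
from h import *
from rig import cams
import json
np.set_printoptions(precision=4,suppress=True)
pw=json.load(open('w2.json'));pt=cams.camera_params('top');psc=cams.camera_params('scene')
w=cv2.imread('pics/w2.png');t=cv2.imread('pics/top0.png');sc=cv2.imread('pics/scene0.png')
bw,bt,bs=brass(w,(285,165,40,40)),brass(t,(180,165,25,25)),brass(sc,(430,145,30,30));print(bw,bt,bs)
for c in (((pw,bw),(pt,bt)),((pw,bw),(pt,bt),(psc,bs))):
    print(tri([a for a,_ in c],[b[0] for _,b in c]))
g=cv2.cvtColor(w,cv2.COLOR_BGR2GRAY)
for y in (194,200,206,212,218,224,230,240,250):
    print(y,g[y,288:322].tolist())
E
```

```text
(array([302.8881, 187.2985]), 134) (array([192.7037, 178.5185]), 27) (array([440.8947, 163.4211]), 19)
(array([0.5521, 0.2628, 0.1142]), [array([0.6233, 1.0455]), array([-0.4301, -0.4071])])
(array([0.5512, 0.262 , 0.1185]), [array([0.9991, 0.7394]), array([-0.6765, -0.227 ]), array([-0.0747,  0.0894])])
194 [193, 191, 182, 183, 189, 194, 193, 146, 234, 217, 210, 214, 210, 196, 200, 195, 187, 184, 181, 176, 182, 168, 109, 197, 187, 181, 179, 184, 183, 184, 181, 177, 174, 176]
200 [186, 185, 188, 193, 192, 189, 190, 178, 228, 225, 222, 221, 220, 219, 220, 221, 220, 218, 220, 223, 234, 161, 135, 195, 198, 195, 189, 191, 192, 189, 189, 189, 183, 186]
206 [190, 186, 184, 189, 190, 190, 188, 200, 227, 223, 221, 221, 220, 220, 221, 221, 219, 218, 220, 222, 234, 112, 163, 190, 187, 183, 180, 182, 184, 181, 180, 176, 179, 183]
212 [106, 180, 184, 179, 177, 194, 196, 216, 225, 223, 222, 221, 219, 220, 219, 219, 218, 218, 220, 223, 219, 76, 199, 196, 184, 181, 184, 184, 183, 180, 179, 184, 189, 191]
218 [115, 115, 114, 112, 110, 111, 100, 235, 225, 222, 220, 220, 219, 220, 219, 219, 217, 218, 221, 224, 205, 97, 187, 183, 181, 184, 189, 192, 192, 191, 191, 189, 191, 192]
224 [109, 107, 109, 184, 192, 185, 182, 236, 224, 222, 222, 221, 221, 220, 221, 219, 217, 218, 221, 226, 160, 172, 191, 185, 185, 186, 185, 187, 187, 187, 185, 183, 180, 183]
230 [121, 119, 115, 112, 112, 109, 127, 128, 126, 131, 178, 185, 193, 195, 186, 167, 149, 126, 97, 184, 175, 178, 182, 181, 180, 181, 183, 185, 184, 193, 192, 187, 185, 183]
240 [122, 120, 93, 76, 74, 113, 111, 108, 103, 159, 180, 186, 195, 193, 180, 161, 141, 114, 96, 112, 112, 112, 111, 109, 129, 125, 120, 120, 109, 83, 101, 107, 164, 182]
250 [164, 128, 79, 73, 80, 113, 113, 113, 99, 91, 98, 191, 198, 189, 172, 154, 133, 106, 102, 109, 111, 109, 100, 162, 168, 165, 162, 162, 128, 79, 112, 110, 107, 112]
```

```bash
python3 - <<'E'
from h import *
from rig import r
import json
np.set_printoptions(precision=4,suppress=True)
pw=json.load(open('w2.json'));b=np.array([.5512,.262,.1185])
F=frame(np.radians(13.3),np.radians(35)).as_matrix();n=-F[:,2]
c,d=ray(pw,[(302.9,187.3),(302.3,200),(301.7,212),(301.2,224),(300.0,250)])
X=c+d*(((b+n*.004-c)@n)/(d@n))[:,None];print((X-b)@F); 
for i in(3,):
  e=X[1]-X[i];print('yaw',np.degrees(np.arctan2(e[1],e[0])))
s=r.get_state()
P45=b-.022*F[:,0]
f=frame(np.radians(13.3),np.radians(15));z=f.as_matrix()[:,2]
for h in(.05,0):
  print(h,P45,move(s,P45-z*(.061+h),f))
E
```

```text
[[ 0.002  -0.0007 -0.004 ]
 [-0.0109 -0.0014 -0.004 ]
 [-0.0234 -0.0022 -0.004 ]
 [-0.0363 -0.003  -0.004 ]
 [-0.0658 -0.0047 -0.004 ]]
yaw 9.135901282023086
0.05 [0.5337 0.2579 0.1059] (array([-0.0012, -0.3112,  0.0044]), array([ 0.0314, -0.0164,  0.0709]))
0 [0.5337 0.2579 0.1059] (array([-0.0012, -0.3112,  0.0044]), array([ 0.0161, -0.0164,  0.1185]))
```

>>> apply_moves(plan=[[0,-0.1,0.015,0.01,-0.006,0.02,0.05],[0,-0.2,0.03,0.02,-0.012,0.04,0.05],[-0.01,-0.311,0.05,0.031,-0.017,0.071,0.05],[-0.01,-0.311,0.05,0.031,-0.017,0.071,0.05],[-0.01,-0.311,0.05,0.031,-0.017,0.071,0.05]])

```text
time: 3.25
ee_pos: [0.507, 0.252, 0.215]
ee_rot: [-3.069, -0.282, -0.398]
force: [-1.1, -0.4, 0.3]
opening: 0.571
gripper_force: 0.0
```

```bash
python3 - <<'E'
from h import *
from rig import r,cams
import json
np.set_printoptions(precision=4,suppress=True)
s=r.get_state();print(s['time'],s['ee_pos'],s['q'],R.from_rotvec(s['ee_rot']).as_matrix())
p=cams.camera_params('wrist');w=cams.capture('wrist');cv2.imwrite('pics/w3.png',w)
json.dump({k:np.array(v).tolist() for k,v in p.items()},open('w3.json','w'))
a=np.array([.807,.142,.5736]);b=np.array([.5512,.262,.1185])
q=proj(p,[b-a*k*.001 for k in(-16,0,22,39)]);print(q)
bw=brass(w,(int(q[1,0])-25,int(q[1,1])-30,50,60));print(bw)
c=w[int(q[1,1])-80:int(q[1,1])+120,int(q[1,0])-130:int(q[1,0])+130];print(int(q[1,0])-130,int(q[1,1])-80)
cv2.imwrite('pics/c3.png',cv2.resize(c,None,fx=3,fy=3))
E
```

```text
3.25 [0.507 0.252 0.215] [ 0.4652  0.396   1.9509 -0.119   0.5458  1.9468] [[ 0.9507  0.1835  0.2501]
 [ 0.1748 -0.983   0.0566]
 [ 0.2562 -0.0101 -0.9666]]
[[319.6104 191.984 ]
 [319.4943 210.1269]
 [319.3518 232.314 ]
 [319.2534 247.5894]]
(array([318.0688, 209.9069]), 247)
189 130
```

View pics/c3.png

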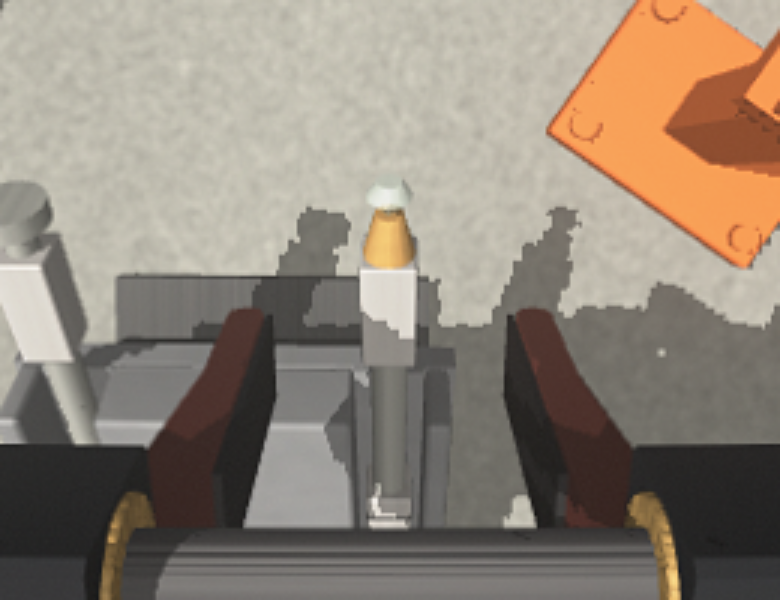

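>>> apply_moves(plan=[[0,0,0,-0.001,0,0.015,0.05],[0,0,0,-0.002,0,0.03,0.05],[0,0,0,-0.002,0,0.045,0.05],[0,0,0,-0.002,0,0.0515,0.05],[0,0,0,-0.002,0,0.0515,0.05]])

```text
time: 3.8
ee_pos: [0.5169, 0.2552, 0.1643]
ee_rot: [-3.069, -0.283, -0.398]
force: [0.2, 0.2, -0.4]
opening: 0.566
gripper_force: 0.0
```

>>> apply_moves(plan=[[0,0,0,0,0,0,0.005],[0,0,0,0,0,0,0.005],[0,0,0,0,0,0,0.005],[0,0,0,0,0,0,0.005],[0,0,0,0,0,0,0.005]], force=55)

```text
time: 4.3
ee_pos: [0.5175, 0.2555, 0.1661]
ee_rot: [-3.068, -0.283, -0.403]
force: [0.5, -1.1, 0.4]
opening: 0.158
gripper_force: 47.1
```

```bash
python3 - <<'E'
from h import *
from rig import r,cams
np.set_printoptions(precision=4,suppress=True)
s=r.get_state();R0=R.from_rotvec(s['ee_rot']);print(s['time'],s['ee_pos'],s['q'],s['force'],s['opening'],s['gripper_force'])
y=np.radians(10.5);n=np.array([-.5736*np.cos(y),-.5736*np.sin(y),.8192])
print('lift 60 tool',R0.inv().apply(n*.06), R0.as_euler('ZYX',degrees=True))
cv2.imwrite('pics/w4.png',cams.capture('wrist'))
E
```

```text
4.3 [0.5175 0.2555 0.1661] [ 0.4624  0.4922  1.9491 -0.1413  0.4492  1.9689] [ 0.4586 -1.0647  0.435 ] 0.15759827789437508 47.08424270153046
lift 60 tool [-0.0205 -0.0006 -0.0564] [  10.4525  -15.0061 -179.3806]
```

>>> apply_moves(plan=[[0,0,0,-0.005,0,-0.014,0.005],[0,0,0,-0.01,0,-0.028,0.005],[0,0,0,-0.0155,0,-0.042,0.005],[0,0,0,-0.0205,0,-0.0564,0.005],[0,0,0,-0.0205,0,-0.076,0.005]])

```text
time: 4.85
ee_pos: [0.4775, 0.247, 0.2336]
ee_rot: [-3.07, -0.283, -0.398]
force: [-0.0, -0.5, -1.0]
opening: 0.156
gripper_force: 55.0
```

```bash
python3 - <<'E'
from h import *
from rig import r,cams
np.set_printoptions(precision=4,suppress=True)
s=r.get_state();R0=R.from_rotvec(s['ee_rot']);print(s['time'],s['ee_pos'],s['opening'],s['gripper_force'],s['force'])
p=cams.camera_params('wrist')
w=cams.capture('wrist');sc=cams.capture('scene');cv2.imwrite('pics/s5.png',sc);cv2.imwrite('pics/w5.png',w)
cv2.imwrite('pics/c5.png',np.vstack([cv2.resize(w,(480,300)),cv2.resize(sc[80:280,240:560],(480,300))]))
# clip target: level holder yaw -15.74
E
```

```text
4.85 [0.4775 0.247  0.2336] 0.1556716499712462 54.998043179512024 [-0.0198 -0.4742 -1.0363]
```

View pics/c5.png

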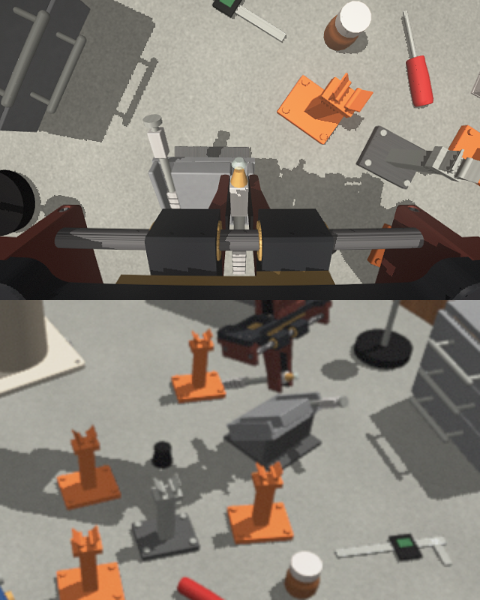

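```bash
python3 - <<'E'
from h import *
from rig import r,cams
np.set_printoptions(precision=4,suppress=True)
s=r.get_state()
print(move(s,[.45,.08,.32],frame(np.radians(-15.7),np.radians(15))))
E
```

```text
(array([-0.1303, -0.0002,  0.4408]), array([-0.0351,  0.1587, -0.0985]))
```

>>> apply_moves(plan=[[0,0,0,-0.01,0.015,-0.04,0.005],[-0.03,0,0.1,-0.02,0.05,-0.07,0.005],[-0.06,0,0.22,-0.03,0.09,-0.09,0.005],[-0.1,0,0.33,-0.035,0.125,-0.0985,0.005],[-0.13,0,0.44,-0.035,0.159,-0.0985,0.005]])

```text
time: 5.45
ee_pos: [0.4497, 0.0781, 0.3191]
ee_rot: [3.048, -0.426, 0.4]
force: [0.2, 0.5, -1.0]
opening: 0.157
gripper_force: 55.0
```

>>> apply_moves(plan=[[0,0,0,0,0,0,0.005],[0,0,0,0,0,0,0.005],[0,0,0,0,0,0,0.005],[0,0,0,0,0,0,0.005],[0,0,0,0,0,0,0.005]])

```text
time: 5.95
ee_pos: [0.4499, 0.0802, 0.3181]
ee_rot: [3.05, -0.417, 0.397]
force: [0.3, -0.4, -0.7]
opening: 0.156
gripper_force: 55.0
```

```bash
python3 - <<'E'
from h import *
from rig import r,cams
import json
np.set_printoptions(precision=4,suppress=True)
s=r.get_state();print(s['time'],s['ee_pos'],s['q'],R.from_rotvec(s['ee_rot']).as_euler('ZYX',degrees=True))
p=cams.camera_params('wrist');w=cams.capture('wrist');cv2.imwrite('pics/w6.png',w)
json.dump({k:np.array(v).tolist() for k,v in p.items()},open('w6.json','w'))
q=proj(p,[[.554,.011,.11],[.554,.011,0]]);print(q)
cv2.imwrite('pics/v6.png',cv2.resize(w[:300],(800,375)))
E
```

```text
5.95 [0.4499 0.0802 0.3181] [ 0.2111  0.0792  2.0801 -0.1764  0.7607  2.1679] [-15.5425 -14.8396 179.8576]
[[354.5982 135.2938]
 [344.8815 149.2243]]
```

View pics/v6.png

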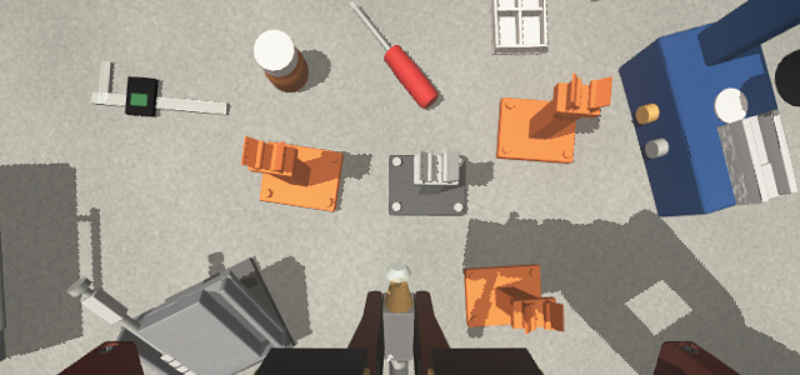

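```bash
python3 - <<'E'
from h import *
from rig import cams
import json
np.set_printoptions(precision=4,suppress=True)
pw=json.load(open('w6.json'));pt=cams.camera_params('top')
w=cv2.imread('pics/w6.png');t=cv2.imread('pics/top0.png')
def ref(im,uv,k):
    u,v=map(int,np.round(uv));g=cv2.cvtColor(im,cv2.COLOR_BGR2GRAY)[v-k:v+k+1,u-k:u+k+1].astype(float)
    m=np.clip(g-(g.min()*.4+g.max()*.6),0,None);V,U=np.mgrid[-k:k+1,-k:k+1];return np.array([u+(m*U).sum()/m.sum(),v+(m*V).sum()/m.sum()])
bw=[ref(w,(x/1.25,y/1.25),4) for x,y in((397,161),(460,158),(459,208),(396,207))]
bt=[ref(t,(280+(x-400)/4,145+y/4),3) for x,y in((488,92),(610,125),(584,214),(461,178))]
print(np.array(bw),np.array(bt))
for a,b in zip(bw,bt): print(tri([pw,pt],[a,b]))
for p,B in((pw,bw),(pt,bt)):
    X=onz(p,B,.012);c=X.mean(0);e=X[0]+X[1]-X[2]-X[3];f=X[0]-X[1]+X[3]-X[2];print(c,np.degrees(np.arctan2(e[1],e[0])),np.degrees(np.arctan2(-f[0],f[1])),np.linalg.norm(X-np.roll(X,-1,0),axis=1))
g=cv2.cvtColor(w,cv2.COLOR_BGR2GRAY)
for y in range(118,152,4): print(y,g[y,325:375].tolist())
E
```

```text
[[317.0055 128.7654]
 [367.368  125.3385]
 [366.2904 165.3475]
 [316.5985 164.9229]] [[301.7711 167.6328]
 [332.1575 175.5186]
 [325.4682 198.2893]
 [295.1366 189.242 ]]
(array([0.5925, 0.0431, 0.0056]), [array([0.5185, 0.583 ]), array([-0.2234, -0.4409])])
(array([ 0.5741, -0.0271,  0.019 ]), [array([0.6021, 1.4004]), array([-0.1554, -0.9391])])
(array([ 0.5214, -0.0128,  0.0047]), [array([0.003 , 0.2817]), array([ 0.0448, -0.1766])])
(array([ 0.5433,  0.0583, -0.0116]), [array([0.0171, 0.23  ]), array([ 0.0308, -0.1486])])
[0.5583 0.0157 0.012 ] -16.546696629035424 -13.798707274631743 [0.0738 0.0583 0.073  0.0526]
[0.5561 0.0147 0.012 ] -16.08809153774566 -15.22254757454144 [0.072  0.0545 0.0723 0.052 ]
118 [187, 187, 188, 191, 193, 191, 182, 180, 185, 188, 192, 189, 186, 187, 183, 181, 180, 183, 188, 191, 188, 185, 186, 191, 186, 188, 190, 190, 191, 196, 201, 199, 194, 191, 187, 188, 188, 187, 184, 183, 189, 191, 191, 194, 194, 192, 188, 189, 191, 191]
122 [192, 192, 192, 192, 187, 183, 185, 185, 189, 193, 203, 167, 132, 134, 133, 130, 146, 177, 210, 194, 177, 189, 192, 188, 187, 
[... 1154 characters left out ...]
, 115, 112, 204, 226, 224, 221, 198, 150, 132, 137, 137, 132, 131, 201, 236, 202, 154, 124, 140, 137, 141, 230, 225, 225, 164, 183, 224, 231, 194, 177, 174, 177, 181, 179, 177, 182, 183, 165, 116, 74, 78, 80, 80, 96, 117, 116]
146 [112, 113, 113, 114, 113, 112, 195, 222, 219, 219, 218, 220, 221, 131, 131, 229, 229, 228, 229, 228, 227, 226, 224, 224, 225, 225, 224, 225, 226, 228, 229, 231, 228, 106, 108, 130, 152, 231, 229, 228, 227, 179, 71, 76, 79, 77, 79, 95, 117, 116]
150 [118, 120, 119, 120, 118, 119, 118, 120, 119, 121, 118, 111, 95, 96, 97, 97, 97, 97, 96, 96, 97, 96, 96, 97, 96, 96, 97, 97, 95, 86, 78, 79, 80, 78, 79, 77, 78, 83, 83, 82, 87, 121, 119, 118, 118, 117, 111, 94, 119, 133]
```

```bash
python3 - <<'E'
from h import *
from rig import cams,r
import json
np.set_printoptions(precision=4,suppress=True)
pw=json.load(open('w6.json'))
print(onz(pw,[(349.75,135),(349.75,146.5),(349.75,123)],[.116,.118,.118]))
S=np.array([.5565,.0135]);
from math import *
s=r.get_state();y=radians(-15.5);ax=np.array([cos(y),sin(y),0])
f=frame(y,radians(-20));z=f.as_matrix()[:,2]
for h in(.10,.05):
  g=np.array([*S,.11+h])+.045*ax; print(h,g-z*.061,move(s,g-z*.061,f))
E
```

```text
[[0.5548 0.0171 0.116 ]
 [0.5426 0.0207 0.118 ]
 [0.5669 0.014  0.118 ]]
0.1 [ 0.62   -0.0041  0.2673] (array([ 0.0024, -0.6082, -0.0017]), array([0.1671, 0.0352, 0.097 ]))
0.05 [ 0.62   -0.0041  0.2173] (array([ 0.0024, -0.6082, -0.0017]), array([0.1543, 0.0351, 0.1454]))
```

>>> apply_moves(plan=[[0,-0.14,0,0.03,0.005,0,0.005],[0,-0.28,0,0.07,0.01,0.02,0.005],[0,-0.42,0,0.11,0.02,0.05,0.005],[0.002,-0.56,-0.002,0.14,0.03,0.08,0.005],[0.0024,-0.608,-0.0017,0.1655,0.0325,0.097,0.005]])

```text
time: 6.5
ee_pos: [0.6212, -0.0036, 0.2641]
ee_rot: [-3.018, 0.414, 0.541]
force: [1.0, 0.2, -1.2]
opening: 0.154
gripper_force: 55.0
```

>>> apply_moves(plan=[[0,0,0,0,0,0,0.005],[0,0,0,0,0,0,0.005],[0,0,0,0,0,0,0.005],[0,0,0,0,0,0,0.005],[0,0,0,0,0,0,0.005]], force=60)

```text
time: 7.0
ee_pos: [0.6186, -0.0012, 0.2685]
ee_rot: [-3.021, 0.412, 0.529]
force: [0.7, -0.3, -1.1]
opening: 0.153
gripper_force: 60.0
```

```bash
cat > clip.py <<'E'
from h import *
from rig import cams,r
from math import *
np.set_printoptions(precision=4,suppress=True)
S=np.array([.5557,.0161]);y=radians(-15.5);ax=np.array([cos(y),sin(y),0])
s=r.get_state();print(s['time'],s['ee_pos'],s['q'],s['force'],s['opening'],R.from_rotvec(s['ee_rot']).as_euler('ZYX',degrees=True))
def show(f,hs,off=.045):
    z=f.as_matrix()[:,2];M=R.from_rotvec(s['ee_rot']).as_matrix()
    print('tcp->',(s['ee_pos']+.061*M[:,2]-off*ax)-np.array([*S,.11]),'world down 10mm in tool',M.T@np.array([0,0,-.01]))
    for h in hs:
        g=np.array([*S,.11+h])+off*ax;print(h,move(s,g-z*.061,f))
E
python3 - <<'E'
from clip import *
show(frame(y,radians(-20)),[.1,.03,.02,.015,0])
sc=cams.capture('scene');t=cams.capture('top')
q=proj(cams.camera_params('scene'),[*S,.15])[0].astype(int)
qt=proj(cams.camera_params('top'),[*S,.15])[0].astype(int)
f=lambda im,q:cv2.resize(im[q[1]-60:q[1]+60,q[0]-80:q[0]+80],(640,480),interpolation=cv2.INTER_CUBIC)[:, :]
print(q,qt);cv2.imwrite('pics/c7.png',cv2.resize(np.hstack([f(sc,q),f(t,qt)]),(800,300)))
E
```

```text
7.0 [ 0.6186 -0.0012  0.2685] [-0.049   0.5741  1.4973  0.0763  1.4095  1.7673] [ 0.7031 -0.2708 -1.0977] 0.15342028559452153 [ -15.5079   19.8674 -179.969 ]
tcp-> [-0.0004  0.0003  0.1012] world down 10mm in tool [0.0034 0.     0.0094]
0.1 (array([-0.0006, -0.0023, -0.0001]), array([0.001 , 0.0002, 0.0009]))
0.03 (array([-0.0006, -0.0023, -0.0001]), array([0.0248, 0.0002, 0.0668]))
0.02 (array([-0.0006, -0.0023, -0.0001]), array([0.0282, 0.0002, 0.0762]))
0.015 (array([-0.0006, -0.0023, -0.0001]), array([0.0299, 0.0002, 0.0809]))
0 (array([-0.0006, -0.0023, -0.0001]), array([0.035 , 0.0002, 0.095 ]))
[351 192] [311 174]
```

View pics/c7.png

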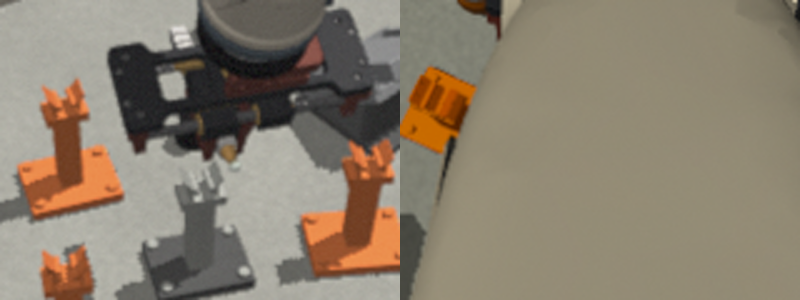

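```bash
python3 - <<'E'
from clip import *
p=cams.camera_params('scene')
for h in(.1012,): print(proj(p,[np.array([*S,.11+h])+ax*k for k in(.067,.079,.083,-.05,-.085)]))
sc=cams.capture('scene');print(brass(sc,(345,175,35,35)))
h=cv2.cvtColor(sc[130:165,330:360],cv2.COLOR_BGR2GRAY);print(h[5:30:3].tolist())
E
```

```text
7.1 [ 0.6188 -0.0014  0.2683] [-0.0494  0.5748  1.4967  0.0763  1.4096  1.7673] [ 0.1106 -0.3202 -0.6006] 0.15605214510573295 [ -15.5317   19.8837 -179.9708]
[[361.8535 193.8409]
 [363.7322 198.218 ]
 [364.3661 199.695 ]
 [345.1817 154.9965]
 [340.7097 144.5767]]
(array([361.2059, 188.8529]), 34)
[[171, 170, 170, 171, 171, 170, 171, 172, 173, 172, 170, 170, 170, 169, 169, 170, 168, 170, 171, 153, 90, 75, 96, 118, 126, 116, 100, 95, 95, 92], [169, 170, 170, 170, 171, 173, 172, 171, 168, 172, 175, 172, 169, 171, 174, 172, 170, 169, 169, 146, 67, 53, 70, 89, 107, 119, 128, 115, 103, 98], [174, 173, 173, 169, 171, 173, 171, 173, 171, 173, 173, 175, 172, 176, 173, 172, 171, 171, 159, 110, 41, 37, 49, 62, 67, 81, 99, 110, 124, 125], [172, 172, 173, 170, 168, 170, 173, 171, 160, 168, 215, 209, 206, 208, 206, 197, 166, 139, 101, 60, 24, 23, 26, 41, 50, 56, 65, 76, 90, 97], [174, 173, 175, 174, 174, 170, 172, 175, 155, 103, 150, 214, 219, 217, 214, 208, 192, 136, 101, 85, 45, 25, 19, 19, 30, 39, 43, 50, 57, 59], [171, 174, 172, 172, 172, 176, 176, 176, 168, 134, 87, 133, 196, 199, 200, 198, 197, 174, 111, 89, 86, 47, 24, 24, 25, 25, 20, 21, 37, 42], [45, 62, 75, 70, 67, 69, 59, 66, 66, 65, 63, 63, 66, 65, 62, 63, 61, 60, 57, 59, 53, 56, 51, 21, 28, 22, 19, 28, 23, 19], [36, 40, 38, 32, 29, 29, 28, 30, 33, 32, 27, 28, 32, 36, 48, 46, 62, 67, 68, 73, 70, 65, 46, 33, 35, 28, 15, 15, 22, 22], [33, 38, 46, 62, 76, 91, 96, 84, 82, 78, 73, 81, 78, 77, 77, 75, 70, 69, 66, 65, 62, 59, 50, 36, 38, 36, 43, 36, 36, 41]]
```

>>> apply_moves(plan=[[0,0,0,0.006,0,0.018,0.005],[0,0,0,0.013,0,0.036,0.005],[0,0,0,0.019,0,0.054,0.005],[0,-0.002,0,0.026,0,0.0714,0.005],[0,-0.002,0,0.026,0,0.0714,0.005]])

```text
time: 7.65
ee_pos: [0.6179, -0.0018, 0.1888]
ee_rot: [-3.019, 0.413, 0.541]
force: [-0.4, -0.4, 0.1]
opening: 0.154
gripper_force: 60.0
```

>>> apply_moves(plan=[[0,0,0,0.002,0,0.0055,0.005],[0,0,0,0.004,0,0.011,0.005],[0,0,0,0.006,0,0.0165,0.005],[0,0,0,0.008,0,0.022,0.005],[0,0,0,0.0085,0,0.0235,0.005]])

```text
time: 8.15
ee_pos: [0.6198, -0.0023, 0.1674]
ee_rot: [-3.02, 0.413, 0.533]
force: [-0.6, -2.7, 16.2]
opening: 0.154
gripper_force: 60.0
```

```bash
python3 - <<'E'
from clip import *
show(frame(y,radians(-20)),[0,-.002]);print(s['ft_torque'])
E
```

```text
8.15 [ 0.6198 -0.0023  0.1674] [-0.0507  0.6987  1.5375  0.0793  1.2481  1.7536] [-0.6071 -2.7498 16.1638] 0.1535613352566198 [ -15.5676   20.031  -179.9956]
tcp-> [ 0.0006 -0.0007  0.0001] world down 10mm in tool [0.0034 0.     0.0094]
0 (array([-0.0005,  0.0005, -0.0011]), array([-0.0007, -0.0006,  0.0004]))
-0.002 (array([-0.0005,  0.0005, -0.0011]), array([ 0.    , -0.0006,  0.0023]))
[-0.1459  1.3781  0.3596]
```

>>> apply_moves(plan=[[0,0,0,0.0003,0,0.0009,0.005],[0,0,0,0.0007,0,0.0018,0.005],[0,0,0,0.0007,0,0.0018,0.005],[0,0,0,0.0007,0,0.0018,0.005],[0,0,0,0.0007,0,0.0018,0.005]])

```text
time: 8.65
ee_pos: [0.62, -0.0023, 0.1667]
ee_rot: [-3.02, 0.413, 0.532]
force: [0.2, -2.9, 14.1]
opening: 0.154
gripper_force: 60.0
```

```bash
python3 - <<'E'
from clip import *
show(frame(y,radians(-20)),[0]);print(s['ft_torque'])
sc=cams.capture('scene');p=cams.camera_params('scene')
q=proj(p,[np.array([*S,.11])+ax*k for k in(.067,.079,0,-.085)]);print(q)
q=q[0].astype(int);cv2.imwrite('pics/c8.png',cv2.resize(sc[q[1]-60:q[1]+40,q[0]-70:q[0]+60],(780,600),interpolation=cv2.INTER_CUBIC));print(q)
E
```

```text
8.65 [ 0.62   -0.0023  0.1667] [-0.0508  0.6998  1.5375  0.0794  1.2462  1.7534] [ 0.2316 -2.863  14.098 ] 0.15408717836679317 [ -15.5629   19.9844 -179.9839]
tcp-> [ 0.0009 -0.0008 -0.0007] world down 10mm in tool [0.0034 0.     0.0094]
0 (array([-0.0007, -0.0003, -0.001 ]), array([-0.0012, -0.0006, -0.0003]))
[-0.1263  1.2677  0.2951]
[[359.794  229.0292]
 [361.5145 233.3774]
 [350.6965 206.0376]
 [340.2675 179.6807]]
[359 229]
```

View pics/c8.png

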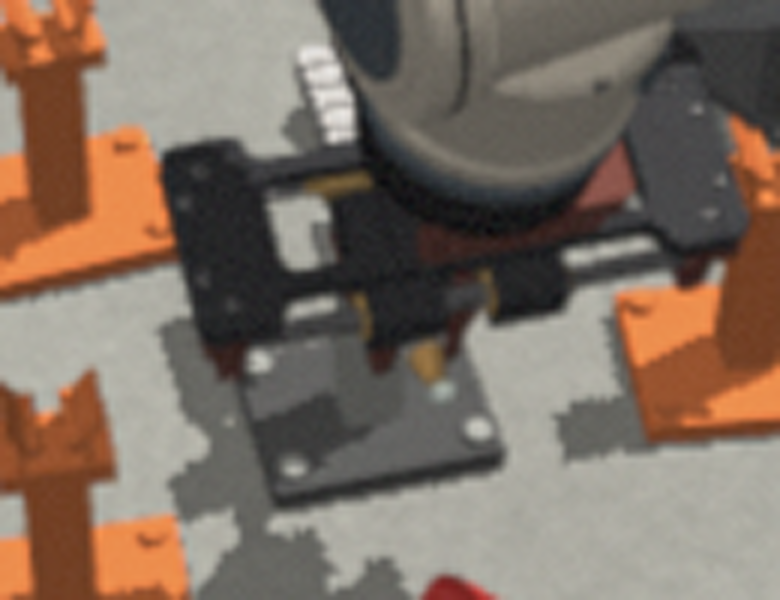

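>>> apply_moves(plan=[[0,0,0,0.0003,0,0.0009,0.005],[0,0,0,0.0006,0,0.0017,0.005],[0,0,0,0.0008,0,0.0024,0.005],[0,0,0,0.0008,0,0.0024,0.005],[0,0,0,0.0008,0,0.0024,0.005]])

```text
time: 9.2
ee_pos: [0.6205, -0.0024, 0.1646]
ee_rot: [-3.021, 0.413, 0.53]
force: [1.2, -3.8, 17.5]
opening: 0.157
gripper_force: 60.0
```

```bash
python3 - <<'E'
from clip import *
show(frame(y,radians(-20)),[0]);print(s['ft_torque'])
sc=cams.capture('scene');cv2.imwrite('pics/s9.png',sc)
a=cv2.imread('pics/c8.png')
g=cv2.cvtColor(sc,cv2.COLOR_BGR2GRAY)[172:196:2,332:352];print(g.tolist());print(brass(sc,(352,222,14,12)))
E
```

```text
9.2 [ 0.6205 -0.0024  0.1646] [-0.0508  0.7025  1.5375  0.0792  1.242   1.7529] [ 1.1751 -3.784  17.4806] 0.1570603842129275 [ -15.55     19.8987 -179.973 ]
tcp-> [ 0.0015 -0.0009 -0.0027] world down 10mm in tool [0.0034 0.     0.0094]
0 (array([-0.0008, -0.0018, -0.0008]), array([-0.0024, -0.0005, -0.002 ]))
[-0.1275  1.2756  0.3885]
[[172, 172, 176, 175, 173, 175, 173, 176, 175, 165, 132, 68, 48, 47, 52, 52, 50, 51, 47, 52], [172, 176, 175, 174, 174, 175, 173, 174, 172, 173, 165, 129, 66, 49, 50, 49, 51, 49, 51, 48], [173, 173, 173, 175, 179, 175, 181, 202, 211, 221, 225, 213, 168, 85, 51, 48, 49, 49, 48, 52], [172, 172, 172, 175, 175, 166, 162, 196, 207, 205, 205, 195, 185, 150, 86, 54, 48, 50, 50, 53], [173, 174, 176, 176, 178, 159, 117, 149, 221, 219, 218, 222, 222, 199, 110, 91, 66, 49, 52, 55], [172, 175, 175, 176, 178, 178, 154, 108, 150, 199, 190, 184, 186, 185, 162, 97, 88, 87, 69, 54], [174, 174, 176, 179, 178, 178, 168, 135, 115, 175, 218, 221, 222, 221, 198, 124, 72, 100, 104, 102], [174, 173, 175, 178, 176, 170, 158, 140, 90, 114, 158, 184, 186, 186, 195, 179, 96, 58, 85, 97], [171, 171, 177, 175, 158, 111, 102, 102, 96, 96, 158, 225, 220, 217, 215, 185, 80, 38, 56, 79], [173, 170, 170, 157, 112, 100, 100, 101, 96, 86, 91, 140, 184, 193, 209, 195, 95, 35, 43, 59], [173, 174, 178, 175, 161, 124, 102, 101, 101, 96, 96, 132, 192, 205, 199, 177, 104, 36, 21, 44], [175, 176, 174, 175, 173, 167, 157, 138, 100, 89, 72, 60, 62, 69, 65, 64, 57, 29, 24, 22]]
(array([360.08, 229.44]), 25)
```

>>> apply_moves(plan=[[0,0,0,-0.0005,0,-0.0015,0.005],[0,0,0,-0.0009,0,-0.0025,0.005],[0,0,0,-0.0009,0,-0.0025,0.005],[0,0,0,-0.0009,0,-0.0025,0.005],[0,0,0,-0.0009,0,-0.0025,0.005]])

```text
time: 9.75
ee_pos: [0.6204, -0.0024, 0.1653]
ee_rot: [-3.021, 0.413, 0.53]
force: [3.5, -5.2, 6.2]
opening: 0.151
gripper_force: 60.0
```

>>> apply_moves(plan=[[0,0,0,0,0,0,0.04],[0,0,0,0,0,0,0.04],[0,0,0,0,0,0,0.04],[0,0,0,0,0,0,0.04],[0,0,0,0,0,0,0.04]])

```text
time: 10.25
ee_pos: [0.6189, -0.0017, 0.1641]
ee_rot: [-3.019, 0.413, 0.536]
force: [0.5, 0.3, 0.3]
opening: 0.459
gripper_force: 0.0
```

>>> apply_moves(plan=[[0,0,0,0,0,0,0.04],[0,0,0,0.0,0,-0.02,0.04],[0,0,0,0.0,0,-0.05,0.04],[0,0,0,0.0,0,-0.09,0.04],[0,0,0,0.0,0,-0.12,0.04]])

```text
time: 10.75
ee_pos: [0.6596, -0.0131, 0.2792]
ee_rot: [-3.02, 0.413, 0.532]
force: [0.5, 0.3, -1.7]
opening: 0.459
gripper_force: 0.0
```

```bash
python3 - <<'E'
from clip import *
import json
p=cams.camera_params('wrist');w=cams.capture('wrist');sc=cams.capture('scene')
cv2.imwrite('pics/w10.png',w);cv2.imwrite('pics/s10.png',sc);json.dump({k:np.array(v).tolist() for k,v in p.items()},open('w10.json','w'))
A=[np.array([*S,.11])+ax*k for k in(.067,.079,0,-.085)]
ps=cams.camera_params('scene');q=proj(ps,A);print(q,proj(p,A),brass(sc,(350,218,20,20)))
q=q[2].astype(int);o=np.hstack([cv2.resize(sc[q[1]-50:q[1]+50,q[0]-40:q[0]+40],(400,500),interpolation=cv2.INTER_CUBIC),cv2.resize(w,(400,500))[:, :]]);print(q)
cv2.imwrite('pics/c10.png',o)
f=frame(y,0)
print('handle hover',move(s,np.array([*S,.20+.061])-.0585*ax,f))
E
```

```text
10.75 [ 0.6596 -0.0131  0.2792] [-0.0628  0.6236  1.382   0.0719  1.4783  1.7609] [ 0.4778  0.2846 -1.6964] 0.45945319550976815 [ -15.5723   20.0026 -179.9688]
[[359.794  229.0292]
 [361.5145 233.3774]
 [350.6965 206.0376]
 [340.2675 179.6807]] [[320.4018 185.0271]
 [320.4344 174.2876]
 [320.2462 235.4929]
 [320.097  282.6191]] (array([359.1667, 228.125 ]), 24)
[350 206]
handle hover (array([-0.0008,  0.3491, -0.0013]), array([-0.1502, -0.0001,  0.074 ]))
```

View pics/c10.png

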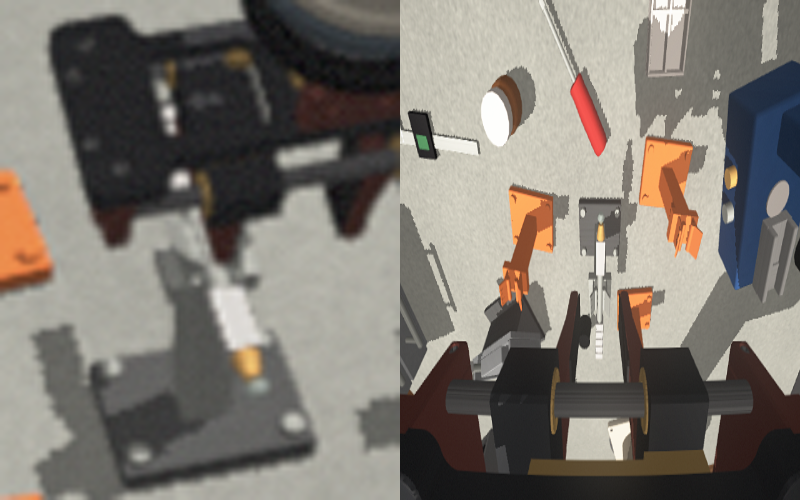

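```bash
python3 - <<'E'
from clip import *
import json
pw=json.load(open('w10.json'));ps=cams.camera_params('scene')
w=cv2.imread('pics/w10.png');sc=cv2.imread('pics/s10.png')
bw=brass(w,(305,170,35,30));bs=brass(sc,(350,218,20,20));print(bw,bs)
X=tri([pw,ps],[bw[0],bs[0]]);print(X,(X[0]-[*S,.11])@np.c_[ax,[-ax[1],ax[0],0],[0,0,1]])
g=cv2.cvtColor(w,cv2.COLOR_BGR2GRAY)
for v in(195,205,212,250,265,280):print(v,g[v,308:336].tolist())
print(g[268:300,320].tolist())
E
```

```text
10.85 [ 0.6616 -0.0133  0.2817] [-0.0629  0.6212  1.3788  0.0719  1.4768  1.7608] [ 1.0747 -0.6804  0.3959] 0.4554251586884185 [ -15.5561   19.6061 -179.8781]
(array([320.7465, 185.9437]), 142) (array([359.1667, 228.125 ]), 24)
(array([ 0.6188, -0.002 ,  0.1106]), [array([0.2489, 0.6376]), array([0.1758, 0.2682])]) [ 0.0656 -0.0006  0.0006]
195 [122, 122, 124, 97, 97, 88, 255, 249, 246, 244, 243, 243, 243, 244, 243, 243, 243, 244, 246, 255, 141, 118, 120, 120, 120, 120, 121, 121]
205 [207, 210, 174, 95, 97, 77, 255, 247, 244, 243, 242, 242, 242, 242, 242, 241, 242, 242, 246, 249, 74, 176, 204, 200, 200, 201, 200, 205]
212 [202, 208, 117, 95, 96, 83, 254, 247, 243, 243, 242, 242, 242, 243, 241, 240, 242, 243, 255, 164, 87, 145, 201, 193, 192, 190, 193, 200]
250 [156, 160, 209, 203, 201, 197, 178, 184, 204, 217, 223, 225, 213, 189, 161, 122, 196, 195, 198, 202, 204, 200, 192, 190, 188, 193, 185, 174]
265 [204, 206, 209, 211, 214, 131, 168, 163, 163, 166, 168, 165, 162, 159, 191, 193, 191, 162, 203, 199, 197, 197, 198, 200, 201, 198, 198, 198]
280 [199, 200, 200, 201, 155, 252, 246, 244, 244, 245, 245, 243, 241, 240, 242, 247, 145, 204, 202, 199, 202, 204, 202, 200, 194, 195, 197, 197]
[242, 244, 221, 166, 233, 243, 241, 243, 219, 200, 243, 241, 241, 233, 200, 220, 242, 241, 234, 215, 203, 203, 196, 196, 196, 199, 198, 198, 200, 200, 197, 199]
```

>>> apply_moves(plan=[[0,0.1,0,-0.04,0,-0.01,0.05],[0,0.2,0,-0.08,0,0.01,0.05],[0,0.3,0,-0.12,0,0.03,0.05],[0,0.345,0,-0.15,0,0.06,0.05],[0,0.345,0,-0.15,0,0.07,0.05]])

```text
time: 11.35
ee_pos: [0.4927, 0.0322, 0.2606]
ee_rot: [3.113, -0.423, -0.019]
force: [0.1, -0.0, 0.1]
opening: 0.569
gripper_force: 0.0
```

>>> apply_moves(plan=[[0,0,0,0,0,0,0.05],[0,0,0,0,0,0,0.05],[0,0,0,0,0,0,0.05],[0,0,0,0,0,0,0.05],[0,0,0,0,0,0,0.05]])

```text
time: 11.85
ee_pos: [0.5008, 0.0311, 0.263]
ee_rot: [-3.111, 0.426, 0.008]
force: [-0.1, 0.0, 0.3]
opening: 0.566
gripper_force: 0.0
```

```bash
python3 - <<'E'
from clip import *
show(frame(radians(-16.2),0),[.05,0],-.0585)
p=cams.camera_params('wrist');w=cams.capture('wrist');cv2.imwrite('pics/w11.png',w)
A=[np.array([*S,.11])+ax*k for k in(.067,.045,0,-.03)];print(proj(p,A));q=proj(p,A)
print(brass(w,(int(q[0,0])-15,int(q[0,1])-15,30,30)))
g=cv2.cvtColor(w,cv2.COLOR_BGR2GRAY)
for k in(1,):print(int(q[k,0]),g[int(q[k,1]),int(q[k,0])-15:int(q[k,0])+15].tolist())
E
```

```text
11.85 [0.5008 0.0311 0.263 ] [0.0375 0.2999 1.9287 0.0024 0.9178 1.8793] [-0.0644  0.0086  0.2758] 0.5664286349193912 [ -15.6094    0.2925 -179.98  ]
tcp-> [ 0.0012 -0.0005  0.092 ] world down 10mm in tool [0.0001 0.     0.01  ]
0.05 (array([-0.0003,  0.0051,  0.0103]), array([-0.0013, -0.0002,  0.042 ]))
0 (array([-0.0003,  0.0051,  0.0103]), array([-0.0011, -0.0001,  0.092 ]))
[[320.5675  59.3665]
 [320.5687  89.6432]
 [320.5661 146.805 ]
 [320.5615 181.5495]]
(array([321.2737,  57.1789]), 190)
320 [206, 209, 208, 204, 198, 194, 196, 224, 252, 249, 249, 248, 248, 247, 247, 247, 247, 247, 247, 246, 246, 247, 247, 249, 231, 170, 205, 198, 195, 198]
```

>>> apply_moves(plan=[[0,0.002,0.005,0,0,0.03,0.05],[0,0.005,0.01,-0.001,-0.001,0.06,0.05],[0,0.005,0.01,-0.001,-0.001,0.08,0.05],[0,0.005,0.01,-0.001,-0.001,0.092,0.05],[0,0.005,0.01,-0.001,-0.001,0.092,0.05]])

```text
time: 12.4
ee_pos: [0.4982, 0.0327, 0.1696]
ee_rot: [3.11, -0.441, -0.005]
force: [-0.3, -0.1, 0.7]
opening: 0.571
gripper_force: 0.0
```

>>> apply_moves(plan=[[0,0,0,0,0,0,0.005],[0,0,0,0,0,0,0.005],[0,0,0,0,0,0,0.005],[0,0,0,0,0,0,0.005],[0,0,0,0,0,0,0.005]], force=60)

```text
time: 12.9
ee_pos: [0.4989, 0.0327, 0.1713]
ee_rot: [-3.11, 0.441, -0.0]
force: [-1.0, -2.5, 0.4]
opening: 0.154
gripper_force: 44.4
```

>>> apply_moves(plan=[[0,0,0,0,0,-0.003,0.005],[0,0,0,0,0,-0.006,0.005],[0,0,0,0,0,-0.009,0.005],[0,0,0,0,0,-0.012,0.005],[0,0,0,0,0,-0.015,0.005]])

```text
time: 13.4
ee_pos: [0.4993, 0.0329, 0.1866]
ee_rot: [-3.11, 0.441, -0.002]
force: [0.5, 0.0, 0.1]
opening: 0.154
gripper_force: 59.9
```

```bash
python3 - <<'E'
from clip import *
show(frame(radians(-16.2),0),[0],-.0585)
p=cams.camera_params('wrist');ps=cams.camera_params('scene');w=cams.capture('wrist');sc=cams.capture('scene');cv2.imwrite('pics/w12.png',w);cv2.imwrite('pics/s12.png',sc)
A=[np.array([*S,.11])+ax*k for k in(.067,)];q=proj(p,A)[0];qs=proj(ps,A)[0]
bw=brass(w,(int(q[0])-25,max(0,int(q[1])-40),50,80));bs=brass(sc,(int(qs[0])-15,int(qs[1])-20,25,30));print(q,qs,bw,bs)
X=tri([p,ps],[bw[0],bs[0]]);print(X,(X[0]-[*S,.11])@np.c_[ax,[-ax[1],ax[0],0],[0,0,1]])
E
```

```text
13.4 [0.4993 0.0329 0.1866] [0.0418 0.4207 1.9801 0.0007 0.7396 1.894 ] [0.4585 0.0189 0.1296] 0.15438664839384217 [ -16.1515   -0.0527 -179.9527]
tcp-> [0.0001 0.0012 0.0156] world down 10mm in tool [-0.    0.    0.01]
0 (array([-0.0008, -0.0009,  0.0008]), array([0.0003, 0.0011, 0.0156]))
[321.9412  29.0925] [359.794  229.0292] (array([320.0209,  13.6692]), 526) (array([360.1667, 223.125 ]), 24)
(array([ 0.6213, -0.0017,  0.1291]), [array([1.4422, 0.4446]), array([ 0.3292, -0.0147])]) [0.0679 0.0004 0.0191]
```

>>> apply_moves(plan=[[0,0,0,0,0,-0.04,0.005],[0,0,0,0,0,-0.08,0.005],[0,0,0,-0.01,0.03,-0.113,0.005],[0,0,0,-0.02,0.065,-0.113,0.005],[0,0,0,-0.02,0.1,-0.113,0.005]])

```text
time: 14.0
ee_pos: [0.451, -0.0582, 0.3003]
ee_rot: [-3.111, 0.439, -0.003]
force: [0.6, -0.5, -1.1]
opening: 0.156
gripper_force: 59.9
```

>>> apply_moves(plan=[[0,0,-0.07,-0.01,0.04,0,0.005],[0,0,-0.14,-0.02,0.08,0,0.005],[0,0,-0.21,-0.03,0.12,0,0.005],[0,0,-0.282,-0.04,0.16,0,0.005],[0,0,-0.282,-0.043,0.1816,0,0.005]])

```text
time: 14.5
ee_pos: [0.3585, -0.222, 0.2992]
ee_rot: [3.141, 0.001, -0.0]
force: [0.2, 0.3, -0.4]
opening: 0.152
gripper_force: 59.9
```

>>> apply_moves(plan=[[0,0,0,0,0,0,0.005],[0,0,0,0,0,0,0.005],[0,0,0,0,0,0,0.005],[0,0,0,0,0,0,0.005],[0,0,0,0,0,0,0.005]])

```text
time: 15.0
ee_pos: [0.3604, -0.2195, 0.2988]
ee_rot: [-3.141, -0.003, 0.001]
force: [-0.4, -0.9, -0.7]
opening: 0.153
gripper_force: 59.9
```

```bash
python3 - <<'E'
from h import *
from rig import r,cams
import json
np.set_printoptions(precision=4,suppress=True)
s=r.get_state();R0=R.from_rotvec(s['ee_rot']);print(s['time'],s['ee_pos'],s['q'],R0.as_euler('ZYX',degrees=True),s['force'])
P={}
for n in('wrist','scene','top'):
    P[n]={k:np.array(v).tolist() for k,v in cams.camera_params(n).items()};cv2.imwrite(f'pics/{n}13.png',cams.capture(n))
json.dump(P,open('w13.json','w'))
w=cv2.imread('pics/wrist13.png')
M=R0.as_matrix();g=s['ee_pos']+.061*M[:,2];A=[g+M[:,0]*k for k in(-.02,.1255,.1375)]
for n in P:print(n,proj(P[n],A))
cv2.imwrite('pics/c13.png',cv2.resize(w,(800,500)))
E
```

```text
15.0 [ 0.3604 -0.2195  0.2988] [-0.5753  0.1249  2.0596  0.      0.9577  0.9938] [   0.094     0.0283 -179.9789] [-0.4262 -0.9228 -0.6744]
wrist [[321.4077 293.7873]
 [322.3217  20.9461]
 [322.4077  -9.0859]]
scene [[199.3888 139.086 ]
 [225.1891 181.13  ]
 [227.5495 184.9767]]
top [[445.0298 292.8447]
 [444.2751 208.9696]
 [444.176  202.129 ]]
```

View pics/c13.png

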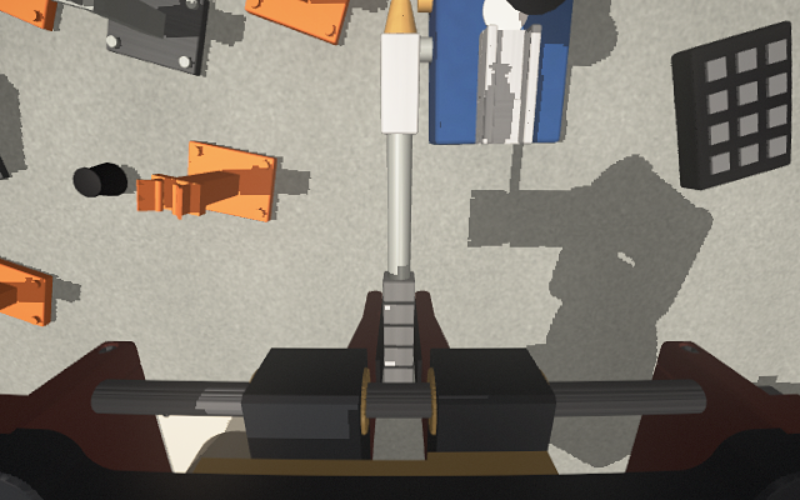

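```bash
python3 - <<'E'
from h import *
import json
np.set_printoptions(precision=4,suppress=True,linewidth=250)
P=json.load(open('w13.json'));w=cv2.imread('pics/wrist13.png');p=P['wrist']
hs=cv2.cvtColor(w,cv2.COLOR_BGR2HSV);m=cv2.inRange(hs,(100,110,30),(125,255,255));m[150:]=0
for v in range(30,120,10):
    u=np.nonzero(m[v,330:470])[0]+330;print(v,u.min() if len(u) else 0,u.max() if len(u) else 0)
for u in range(346,456,8):
    v=np.nonzero(m[:,u])[0];print(u,v.max() if len(v) else 0,end='; ')
g=cv2.cvtColor(w,cv2.COLOR_BGR2GRAY);print()
for v in(30,60,90,108):print(v,g[v,376:440].tolist())
for u in (385,388,430):print(u,g[98:122,u].tolist())
b=brass(w,(305,0,35,40));print('brass',b)
t=cv2.imread('pics/top13.png')
hs=cv2.cvtColor(t,cv2.COLOR_BGR2HSV);m=cv2.inRange(hs,(100,110,30),(125,255,255))
for v in range(150,240,6):
    u=np.nonzero(m[v,415:510])[0]+415;print(v,u.min() if len(u) else 0,u.max() if len(u) else 0)
for u in range(428,492,5):
    v=np.nonzero(m[120:250,u])[0]+120;print(u,v.max(),end='; ')
E
```

```text
30 350 454
40 349 453
50 349 452
60 348 451
70 348 450
80 348 450
90 348 448
100 348 448
110 348 446
346 0; 354 114; 362 114; 370 114; 378 114; 386 23; 394 0; 402 0; 410 0; 418 22; 426 17; 434 113; 442 113; 450 81; 
30 [98, 100, 99, 98, 98, 98, 97, 118, 128, 127, 132, 132, 132, 144, 222, 234, 238, 233, 230, 231, 227, 177, 127, 143, 137, 193, 237, 233, 232, 231, 231, 231, 233, 231, 226, 226, 229, 231, 229, 226, 227, 228, 234, 166, 128, 133, 135, 132, 98, 229, 234, 235, 230, 228, 229, 229, 179, 58, 65, 68, 67, 66, 66, 66]
60 [100, 101, 101, 100, 100, 100, 124, 131, 131, 130, 131, 130, 171, 222, 238, 237, 240, 154, 142, 141, 128, 144, 144, 144, 144, 145, 144, 152, 244, 240, 238, 236, 231, 229, 232, 232, 231, 229, 230, 231, 229, 189, 124, 131, 134, 106, 163, 226, 235, 235, 232, 230, 234, 214, 119, 61, 67, 66, 65, 95, 98, 99, 99, 98]
90 [101, 102, 101, 100, 105, 118, 130, 130, 131, 133, 136, 125, 124, 141, 145, 146, 148, 147, 140, 140, 146, 145, 144, 144, 145, 144, 144, 146, 145, 143, 144, 145, 143, 138, 235, 235, 234, 233, 236, 241, 121, 132, 132, 126, 189, 228, 237, 235, 233, 235, 236, 
[... 378 characters left out ...]
0]
385 [135, 134, 132, 130, 130, 132, 133, 132, 133, 136, 122, 117, 115, 132, 136, 130, 112, 148, 171, 174, 179, 181, 183, 182]
388 [135, 135, 135, 136, 135, 138, 138, 138, 139, 138, 139, 139, 134, 229, 245, 238, 216, 164, 170, 175, 174, 177, 182, 184]
430 [78, 76, 75, 75, 74, 73, 74, 84, 105, 104, 104, 104, 103, 98, 93, 77, 134, 189, 180, 178, 181, 182, 183, 182]
brass (array([321.5858,  12.7348]), 577)
150 431 489
156 427 489
162 427 490
168 428 490
174 432 488
180 433 454
186 428 451
192 432 453
198 433 484
204 429 484
210 429 485
216 429 485
222 429 485
228 430 485
234 0 0
428 191; 433 232; 438 233; 443 204; 448 206; 453 193; 458 177; 463 174; 468 171; 473 168; 478 232; 483 232; 488 175;
```

```bash
python3 - <<'E'
from h import *
import json
np.set_printoptions(precision=4,suppress=True,linewidth=250)
P=json.load(open('w13.json'));p=P['wrist'];t=P['top']
X=onz(p,[(405.7,108),(407,90),(408.8,60),(411,30)],.098);print(X,np.degrees(np.polyfit(X[:,0],X[:,1],1)))
print('front',onz(p,[(354,114.8),(378,114.8),(440,114)],.07))
R_=onz(p,[(447,110),(451,70),(455,30)],.07);print('right',R_,'left z0',onz(p,[(347.7,90),(348,60),(349.7,30)],0))
print('top front',onz(t,[(435,233),(480,232.7)],.07),'right',onz(t,[(485.6,228),(485.2,210)],.07),'left z0',onz(t,[(428.7,225),(428.5,210)],0))
# brass detail (only narrow)
w=cv2.imread('pics/wrist13.png');hs=cv2.cvtColor(w[:30],cv2.COLOR_BGR2HSV);m=cv2.inRange(hs,(12,110,80),(32,255,255))
for v in range(0,30,3):print(v,(np.nonzero(m[v,300:345])[0]+300)[[0,-1]] if m[v,300:345].any() else 0,end=' ')
for n in('scene','top'):
    im=cv2.imread(f'pics/{n}13.png');c=(225,181) if n=='scene' else (444,209)
    print(n,brass(im,(c[0]-15,c[1]-15,30,30)))
tt=cv2.imread('pics/top13.png');hs=cv2.cvtColor(tt[195:225,425:465],cv2.COLOR_BGR2HSV);m=cv2.inRange(hs,(12,110,80),(32,255,255));v,u=np.nonzero(m);print(sorted(zip(v+195,u+425)))
E
```

```text
[[ 0.451  -0.3028  0.098 ]
 [ 0.4675 -0.3026  0.098 ]
 [ 0.4939 -0.302   0.098 ]
 [ 0.5191 -0.3018  0.098 ]] [  0.8947 -17.7518]
front [[ 0.4442 -0.2559  0.07  ]
 [ 0.4443 -0.2818  0.07  ]
 [ 0.4457 -0.3492  0.07  ]]
right [[ 0.45   -0.3564  0.07  ]
 [ 0.4899 -0.3555  0.07  ]
 [ 0.5273 -0.3548  0.07  ]] left z0 [[ 0.4748 -0.2552  0.    ]
 [ 0.5102 -0.2545  0.    ]
 [ 0.544  -0.2556  0.    ]]
top front [[ 0.4432 -0.2475  0.07  ]
 [ 0.4442 -0.3459  0.07  ]] right [[ 0.4544 -0.3584  0.07  ]
 [ 0.4933 -0.3582  0.07  ]] left z0 [[ 0.4614 -0.2517  0.    ]
 [ 0.4961 -0.2515  0.    ]]
0 [313 344] 3 [313 344] 6 [312 344] 9 [311 344] 12 [310 329] 15 [310 330] 18 [309 330] 21 [309 331] 24 [308 332] 27 0 scene (array([224.7931, 179.7241]), 29)
top (array([445.2812, 208.5938]), 32)
[(np.int64(205), np.int64(446)), (np.int64(206), np.int64(444)), (np.int64(206), np.int64(445)), (np.int64(206), np.int64(446)), (np.int64(206), np.int64(447)), (np.int64(207), np.int64(443)), (np.int64(207), np.int64(444)), (np.int64(207), np.int64(445)), (np.int64(207), np.int64(446)), (np.int64(207), np.int64(447)), (np.int64(208), np.int64(443)), (np.int64(208), np.int64(444)), (np.int64(208), np.int64(445)), (np.int64(208), np.int64(446)), (np.int64(208), np.int64(447)), (np.int64(209), np.int64(443)), (np.int64(209), np.int64(444)), (np.int64(209), np.int64(445)), (np.int64(209), np.int64(446)), (np.int64(209), np.int64(447)), (np.int64(210), np.int64(443)), (np.int64(210), np.int64(444)), (np.int64(210), np.int64(445)), (np.int64(210), np.int64(446)), (np.int64(210), np.int64(447)), (np.int64(210), np.int64(448)), (np.int64(211), np.int64(443)), (np.int64(211), np.int64(444)), (np.int64(211), np.int64(445)), (np.int64(211), np.int64(446)), (np.int64(211), np.int64(447)), (np.int64(211), np.int64(448))]
```

```bash
cat > v.py <<'E'
from h import *
from rig import r,cams
np.set_printoptions(precision=4,suppress=True,linewidth=200)
O=np.array([.4667,-.3025,.09]);vy=np.radians(.8);vx=np.array([np.cos(vy),np.sin(vy),0]);vl=np.array([-vx[1],vx[0],0])
def st():
    s=r.get_state();print(s['time'],s['ee_pos'],R.from_rotvec(s['ee_rot']).as_euler('ZYX',degrees=True),s['force'],s['opening'],s['gripper_force']);return s
E
python3 - <<'E'
from v import *
import json
P=json.load(open('w13.json'));s=st();M=R.from_rotvec(s['ee_rot']).as_matrix();g=s['ee_pos']+.061*M[:,2]
X,e=tri([P['scene'],P['top']],[(224.79,179.72),(445.28,208.59)]);print(X,e,'rel grasp',X-g)
f=lambda d,h,yaw=vy: move(s,O+vx*(d-.0585)+[0,0,h]-np.array([0,0,-.061]),frame(yaw,0))
for d,h in((-.06,.06),(-.06,.03),(0,.03),(0,0)):print(d,h,f(d,h))
# wrist: cone base shoulder/ collar edges to check depth: collar width px
w=cv2.imread('pics/wrist13.png');gr=cv2.cvtColor(w,cv2.COLOR_BGR2GRAY)
for v in(35,60,95):print(v,gr[v,300:340].tolist())
print(gr[15:40:1,318].tolist(),gr[98:114,318].tolist(), gr[205:225,318].tolist())
p=P['wrist'];print([proj(p,[g+M[:,0]*x+[0,0,.007]])[0] for x in(.1205,.0865,.0265)],[proj(p,[g+M[:,0]*x+[0,.007*k,.007]])[0] for x in(.11,.09) for k in(1,-1)])
E
```

```text
15.15 [ 0.3602 -0.2198  0.2989] [   0.0577    0.0272 -179.983 ] [-0.1198 -0.2661 -0.5074] 0.1551875828088394 59.934314489364624
[ 0.4863 -0.2197  0.242 ] [array([-0.0812, -0.0091]), array([-0.0802, -0.0347])] rel grasp [0.1262 0.0001 0.0041]
-0.06 0.06 (array([-0.0003,  0.0005, -0.013 ]), array([-0.012 ,  0.0843,  0.0878]))
-0.06 0.03 (array([-0.0003,  0.0005, -0.013 ]), array([-0.012 ,  0.0843,  0.1178]))
0 0.03 (array([-0.0003,  0.0005, -0.013 ]), array([0.048 , 0.0836, 0.1178]))
0 0 (array([-0.0003,  0.0005, -0.013 ]), array([0.048 , 0.0836, 0.1478]))
35 [178, 179, 178, 180, 165, 224, 242, 242, 241, 240, 239, 239, 238, 238, 238, 238, 236, 237, 237, 238, 238, 237, 236, 237, 237, 235, 235, 235, 236, 236, 236, 237, 237, 237, 220, 170, 178, 206, 203, 204]
60 [185, 185, 187, 187, 154, 223, 242, 242, 241, 241, 241, 240, 240, 240, 239, 239, 238, 238, 238, 239, 238, 238, 238, 238, 237, 236, 236, 237, 237, 237, 238, 238, 239, 240, 192, 141, 191, 190, 192, 191]
95 [191, 193, 196, 197, 181, 225, 238, 243, 242, 242, 241, 241, 240, 240, 240, 240, 240, 240, 239, 239, 239, 239, 238, 238, 238, 236, 237, 238, 238, 239, 239, 239, 243, 214, 150, 190, 196, 198, 198, 198]
[195, 195, 195, 197, 197, 198, 197, 196, 197, 196, 198, 167, 204, 237, 237, 236, 236, 237, 237, 237, 237, 238, 237, 237, 237] [239, 240, 239, 240, 239, 240, 242, 228, 183, 235, 238, 237, 237, 237, 236, 236] [220, 220, 219, 219, 219, 219, 221, 205, 112, 116, 117, 117, 116, 118, 120, 123, 125, 127, 121, 99]
[array([323.4538,  29.0395]), array([323.077, 110.154]), array([322.4819, 228.3168])] [array([307.6543,  55.2412]), array([339.0116,  55.3109]), array([308.0914, 102.2862]), array([338.1342, 102.3438])]
```

```bash
sed -i 's/-.3025,.09/-.3035,.09/' v.py; cat >> v.py <<'E'
def goto(s,d,h,pitch=-1.9,yaw=vy):
    f=frame(yaw,np.radians(pitch));g=O+vx*(d-.0585)+[0,0,h];return move(s,g-.061*f.as_matrix()[:,2],f)
E
python3 - <<'E'
from v import *
s=st()
for d,h in((-.06,.06),(-.06,.035)):print(goto(s,d,h))
E
```

```text
15.15 [ 0.3602 -0.2198  0.2989] [   0.0577    0.0272 -179.983 ] [-0.1198 -0.2661 -0.5074] 0.1551875828088394 59.934314489364624
(array([-0.0005, -0.0327, -0.0129]), array([-0.01  ,  0.0853,  0.0879]))
(array([-0.0005, -0.0327, -0.0129]), array([-0.01  ,  0.0853,  0.1129]))
```

>>> apply_moves(plan=[[0,-0.01,-0.005,-0.01,0.03,0,0.005],[0,-0.02,-0.013,-0.01,0.06,0,0.005],[0,-0.033,-0.013,-0.01,0.0853,0.03,0.005],[0,-0.033,-0.013,-0.01,0.0853,0.06,0.005],[0,-0.033,-0.013,-0.01,0.0853,0.088,0.005]])

```text
time: 15.65
ee_pos: [0.35, -0.3062, 0.2098]
ee_rot: [3.141, 0.019, -0.052]
force: [-0.3, 0.0, -1.6]
opening: 0.156
gripper_force: 59.9
```

>>> apply_moves(plan=[[0,0,0,0,0,0.008,0.005],[0,0,0,0,0,0.016,0.005],[0,0,0,0,0,0.025,0.005],[0,0,0,0,0,0.025,0.005],[0,0,0,0,0,0.025,0.005]])

```text
time: 16.15
ee_pos: [0.3494, -0.3057, 0.1865]
ee_rot: [3.141, 0.021, -0.051]
force: [0.7, -0.2, -0.8]
opening: 0.154
gripper_force: 59.9
```

```bash
cat >> v.py <<'E'
def meas(s,tag):
    M=R.from_rotvec(s['ee_rot']).as_matrix();g=s['ee_pos']+.061*M[:,2];B=g+M[:,0]*.1255
    ps,uv=[],[]
    for n in('scene','top'):
        p=cams.camera_params(n);im=cams.capture(n);cv2.imwrite(f'pics/{n}{tag}.png',im);q=proj(p,B)[0]
        b=brass(im,(int(q[0])-11,int(q[1])-11,22,22));print(n,'pred',q,'got',b)
        if b[1]>8: ps.append(p);uv.append(b[0])
    if len(ps)>1:
        X,e=tri(ps,uv);print('brass',X,e,'viewer frame',[(X-O)@a for a in(vx,vl,[0,0,1])],'grasp',[(g-O)@a for a in(vx,vl,[0,0,1])])
E
python3 - <<'E'
from v import *
s=st();meas(s,'14')
w=cams.capture('wrist');p=cams.camera_params('wrist');cv2.imwrite('pics/w14.png',w);gr=cv2.cvtColor(w,cv2.COLOR_BGR2GRAY)
print(proj(p,[O+vx*x+vl*y+[0,0,.008] for x in(-.01,.0) for y in(.02,.012,-.012,-.02)]))
for v in(60,80,100):print(v,gr[v,275:375].tolist())
for d,h in((0,.035),(0,.02),(0,0)):print(goto(s,d,h))
E
```

```text
16.15 [ 0.3494 -0.3057  0.1865] [  0.7665   1.8761 179.9868] [ 0.6699 -0.1971 -0.7895] 0.1539781809908402 59.93433952331543
scene pred [192.3241 234.3972] got (array([nan, nan]), 0)
top pred [469.0095 218.6075] got (array([469.7692, 217.9615]), 26)
[[284.1826  66.2851]
 [298.6165  66.222 ]
 [341.9491  66.1901]
 [356.3754  66.2319]
 [283.4928  46.2871]
 [298.2089  46.2143]
 [342.3899  46.1853]
 [357.098   46.2389]]
60 [104, 102, 105, 103, 104, 105, 105, 104, 97, 181, 225, 237, 245, 244, 242, 241, 240, 238, 238, 239, 224, 193, 156, 104, 118, 148, 150, 149, 150, 111, 228, 244, 244, 242, 242, 241, 241, 241, 240, 241, 240, 239, 240, 239, 240, 240, 240, 240, 239, 239, 238, 238, 238, 238, 239, 239, 239, 240, 241, 194, 125, 150, 149, 150, 146, 109, 85, 105, 123, 133, 142, 145, 146, 145, 148, 148, 150, 152, 147, 141, 121, 70, 70, 70, 71, 70, 70, 70, 68, 68, 68, 68, 69, 68, 68, 68, 69, 67, 67, 67]
80 [106, 107, 107, 106, 107, 107, 108, 106, 105, 98, 197, 231, 241, 246, 244, 244, 242, 241, 240, 240, 237, 217, 185, 135, 99, 132, 149, 148, 149, 129, 231, 243, 244, 243, 242, 242, 242, 242, 241, 24
[... 454 characters left out ...]
, 243, 242, 242, 242, 241, 241, 241, 241, 241, 241, 240, 241, 240, 240, 239, 239, 238, 238, 239, 239, 240, 240, 241, 244, 212, 149, 186, 184, 179, 181, 181, 184, 184, 182, 180, 183, 183, 183, 182, 184, 182, 183, 184, 185, 181, 179, 176, 179, 182, 185, 184, 186, 187, 189, 189, 190, 189, 188, 189, 190, 188, 192, 194, 192, 187, 182]
(array([ 0.0002, -0.0004, -0.0006]), array([ 0.0608, -0.0006, -0.0015]))
(array([ 0.0002, -0.0004, -0.0006]), array([ 0.0613, -0.0006,  0.0135]))
(array([ 0.0002, -0.0004, -0.0006]), array([ 0.0619, -0.0006,  0.0335]))h.py:28: RuntimeWarning: Mean of empty slice.
  v,u=np.nonzero(m);return np.array([u.mean()+x,v.mean()+y]),len(u)
  ret = ret.dtype.type(ret / rcount)
```

>>> apply_moves(plan=[[0,0,0,0,-0.0006,0.006,0.005],[0,0,0,0.0,-0.0006,0.0115,0.005],[0,0,0,0.02,-0.0006,0.0115,0.005],[0,0,0,0.04,-0.0006,0.0115,0.005],[0,0,0,0.055,-0.0006,0.0115,0.005]])

```text
time: 16.8
ee_pos: [0.4045, -0.3042, 0.1721]
ee_rot: [-3.141, -0.021, 0.053]
force: [-0.1, -0.2, -1.3]
opening: 0.152
gripper_force: 59.9
```

>>> apply_moves(plan=[[0,0,0,0.003,0,0,0.005],[0,0,0,0.0062,0,0,0.005],[0,0,0,0.0062,0,0,0.005],[0,0,0,0.0062,0,0,0.005],[0,0,0,0.0062,0,0,0.005]])

```text
time: 17.3
ee_pos: [0.4093, -0.3041, 0.1723]
ee_rot: [-3.141, -0.02, 0.053]
force: [0.2, 0.5, -1.4]
opening: 0.153
gripper_force: 59.9
```

```bash
python3 - <<'E'
from v import *
s=st();
for d,h in((0,.02),(0,0)):print(goto(s,d,h))
p=cams.camera_params('wrist');w=cams.capture('wrist');gr=cv2.cvtColor(w,cv2.COLOR_BGR2GRAY);cv2.imwrite('pics/w15.png',w)
t=cams.capture('top');cv2.imwrite('pics/top15.png',t)
M=R.from_rotvec(s['ee_rot']).as_matrix();g=s['ee_pos']+.061*M[:,2]
print(proj(p,[g+[.0865,0,.007],g+[.1205,0,.007]]),gr[10:130:2,318].tolist())
for v in(60,120):print(v,gr[v,270:370:2].tolist())
E
```

```text
17.3 [ 0.4093 -0.3041  0.1723] [   0.7293    1.9355 -179.9601] [ 0.181   0.4519 -1.3903] 0.15320480995377603 59.934391379356384
(array([-0.0007,  0.0006, -0.0012]), array([0.001 , 0.0002, 0.0013]))
(array([-0.0007,  0.0006, -0.0012]), array([0.0016, 0.0002, 0.0213]))
[[324.7071 110.3644]
 [326.2496  26.6627]] [31, 32, 35, 37, 36, 34, 37, 37, 39, 39, 30, 151, 145, 142, 246, 242, 242, 242, 242, 242, 242, 242, 243, 243, 243, 242, 243, 243, 243, 243, 243, 244, 243, 244, 244, 243, 244, 244, 244, 244, 244, 244, 244, 244, 244, 244, 244, 246, 201, 242, 242, 242, 241, 242, 242, 241, 242, 242, 241, 240]
60 [101, 103, 102, 103, 104, 100, 212, 245, 247, 243, 242, 242, 221, 152, 94, 152, 151, 111, 247, 246, 245, 244, 243, 243, 242, 243, 243, 242, 241, 242, 242, 243, 202, 151, 151, 152, 130, 89, 121, 248, 244, 240, 239, 238, 206, 84, 70, 70, 70, 70]
120 [106, 106, 106, 106, 108, 108, 106, 117, 241, 246, 244, 243, 243, 223, 148, 110, 154, 152, 152, 154, 165, 197, 212, 234, 241, 222, 204, 182, 158, 121, 255, 154, 152, 153, 155, 157, 84, 210, 240, 243, 243, 243, 242, 215, 77, 74, 74, 73, 74, 75]
```

>>> apply_moves(plan=[[0,0,0,0,0,0.005,0.005],[0,0,0,0,0,0.01,0.005],[0,0,0,0,0,0.014,0.005],[0,0,0,0,0,0.017,0.005],[0,0,0,0,0,0.019,0.005]])

```text
time: 17.9
ee_pos: [0.409, -0.3041, 0.153]
ee_rot: [-3.141, -0.02, 0.053]
force: [-2.3, 0.3, 4.2]
opening: 0.151
gripper_force: 59.9
```

>>> apply_moves(plan=[[0,0,0,0,0,0,0.005],[0,0,0,0,0,0,0.005],[0,0,0,0,0,0,0.005],[0,0,0,0,0,0.0005,0.005],[0,0,0,0,0,0.0005,0.005]])

```text
time: 18.4
ee_pos: [0.4093, -0.3042, 0.153]
ee_rot: [3.141, 0.021, -0.052]
force: [-2.1, 1.0, 4.4]
opening: 0.149
gripper_force: 60.0
```

```bash
python3 - <<'E'
from v import *
s=st();print(s['ft_torque']);print(goto(s,0,0))
E
```

```text
18.4 [ 0.4093 -0.3042  0.153 ] [   0.7504    1.8978 -179.9887] [-2.0697  0.9572  4.3827] 0.1494788404106567 59.972607493400574
[ 0.0527 -0.1163  0.0292]
(array([-0.0002, -0.    , -0.0009]), array([0.001 , 0.0001, 0.002 ]))
```

>>> apply_moves(plan=[[0,0,0,0,0,0,0.005],[0,0,0,0,0,0,0.005],[0,0,0,0,0,0,0.005],[0,0,0,0,0,0,0.005],[0,0,0,0,0,0,0.005]], force=12)

```text
time: 18.9
ee_pos: [0.4093, -0.3041, 0.1528]
ee_rot: [-3.141, -0.021, 0.053]
force: [0.4, 0.4, -0.9]
opening: 0.16
gripper_force: 12.0
```

>>> apply_moves(plan=[[0,0,0,0,0,0,0.005],[0,0,0,0,0,0,0.005],[0,0,0,0,0,0,0.005],[0,0,0,0,0,0,0.005],[0,0,0,0,0,0,0.005]], force=3)

```text
time: 19.4
ee_pos: [0.4092, -0.3041, 0.1528]
ee_rot: [-3.141, -0.021, 0.053]
force: [-0.2, -1.0, -0.7]
opening: 0.16
gripper_force: 3.0
```

```bash
python3 - <<'E'
from v import *
s=st();print(s['ft_torque'])
p=cams.camera_params('wrist');w=cams.capture('wrist');gr=cv2.cvtColor(w,cv2.COLOR_BGR2GRAY);cv2.imwrite('pics/w16.png',w)
print(gr[28:44,318].tolist(),gr[98:114,318].tolist(),gr[205:228,318].tolist())
for v in(60,95):print(v,gr[v,300:340].tolist())
E
```

```text
19.4 [ 0.4092 -0.3041  0.1528] [   0.7496    1.9213 -179.9703] [-0.193  -0.9853 -0.6597] 0.15968527780377692 2.9999641701579094
[ 0.0541 -0.0656  0.0143]
[243, 242, 242, 242, 242, 242, 242, 242, 242, 242, 242, 242, 242, 242, 242, 242] [244, 244, 244, 244, 244, 244, 245, 240, 222, 201, 229, 231, 231, 230, 230, 230] [224, 225, 226, 214, 119, 123, 124, 123, 124, 123, 125, 125, 125, 127, 130, 131, 133, 133, 134, 126, 100, 128, 146]
60 [154, 153, 147, 220, 241, 247, 247, 246, 246, 245, 245, 245, 244, 244, 243, 243, 243, 243, 244, 244, 243, 243, 243, 243, 242, 242, 243, 242, 243, 243, 243, 244, 245, 201, 129, 157, 154, 153, 154, 155]
95 [155, 154, 153, 136, 243, 247, 247, 247, 246, 246, 246, 245, 245, 245, 245, 244, 244, 245, 244, 244, 244, 243, 242, 242, 242, 243, 242, 243, 243, 244, 244, 245, 231, 175, 153, 156, 155, 154, 155, 155]
```

>>> apply_moves(plan=[[0,0,0,0,0,0,0.02],[0,0,0,0,0,0,0.025],[0,0,0,0,0,0,0.04],[0,0,0,0,0,0,0.04],[0,0,0,0,0,0,0.04]])

```text
time: 19.95
ee_pos: [0.4092, -0.3041, 0.1528]
ee_rot: [-3.141, -0.021, 0.053]
force: [-0.5, -0.1, -1.1]
opening: 0.452
gripper_force: 0.0
```

>>> apply_moves(plan=[[0,0,0,0,0,-0.01,0.04],[0,0,0,0,0,-0.025,0.04],[0,0,0,0,0,-0.05,0.04],[0,0,0,-0.02,0,-0.08,0.04],[0,0,0,-0.06,0,-0.11,0.04]])

```text
time: 20.45
ee_pos: [0.354, -0.3053, 0.2666]
ee_rot: [3.14, 0.024, -0.05]
force: [0.1, -0.4, 0.3]
opening: 0.456
gripper_force: 0.0
```

>>> apply_moves(plan=[[0,0,0,-0.04,0,0,0.04],[0,0,0,-0.04,0,0,0.04],[0,0,0,-0.04,0,0,0.04],[0,0,0,-0.04,0,0,0.04],[0,0,0,-0.04,0,0,0.04]])

```text
time: 20.95
ee_pos: [0.3138, -0.3056, 0.266]
ee_rot: [-3.141, -0.022, 0.052]
force: [0.0, 0.5, 0.2]
opening: 0.454
gripper_force: 0.0
```

```bash
python3 - <<'E'
from v import *
s=st()
p=cams.camera_params('wrist');w=cams.capture('wrist');cv2.imwrite('pics/w17.png',w);gr=cv2.cvtColor(w,cv2.COLOR_BGR2GRAY)
Q=proj(p,[O+vx*x+[0,0,z] for x,z in((.062,.007),(.028,.007),(-.032,.007),(-.085,.007),(0,.005))]);print(Q)
c=gr[:,int(round(Q[:,0].mean()))];e=np.abs(np.diff(c.astype(int)));print([(i,int(c[i]),int(c[i+1])) for i in np.nonzero(e>25)[0]])
for k in(.05,.03,-.036,-.06):
    u,v=proj(p,O+vx*k+[0,0,.007])[0];print(k,round(u,1),round(v),gr[int(round(v)),int(u)-32:int(u)+32].tolist())
t=cams.capture('top');cv2.imwrite('pics/top17.png',t);pt=cams.camera_params('top');print(proj(pt,[O+vx*x+[0,0,.007] for x in(.067,.028,-.032,-.085)]));print(t[200:262,460:480].mean(2).astype(int)[::3].tolist())
E
```

```text
20.95 [ 0.3138 -0.3056  0.266 ] [   0.7962    1.9108 -179.9716] [0.045 0.478 0.192] 0.45387956061123724 0.0
[[320.9819 -80.2606]
 [320.8934 -25.9203]
 [320.7381  60.6537]
 [320.6082 127.3425]
 [320.8004  16.7434]]
[(np.int64(60), 175, 230), (np.int64(72), 239, 131), (np.int64(74), 147, 234), (np.int64(86), 239, 174), (np.int64(87), 174, 123), (np.int64(88), 123, 227), (np.int64(100), 249, 159), (np.int64(101), 159, 132), (np.int64(102), 132, 240), (np.int64(113), 246, 193), (np.int64(114), 193, 109), (np.int64(115), 109, 181), (np.int64(116), 181, 246), (np.int64(126), 241, 157), (np.int64(127), 157, 196), (np.int64(248), 181, 111), (np.int64(305), 100, 62), (np.int64(333), 74, 141), (np.int64(334), 141, 205), (np.int64(367), 174, 108), (np.int64(368), 108, 67), (np.int64(380), 63, 32)]
0.05 321.0 -61 [141, 184, 192, 191, 192, 195, 199, 197, 192, 190, 194, 194, 195, 195, 194, 192, 190, 187, 187, 191, 188, 186, 188, 188, 191, 193, 192, 192, 193, 195, 198, 196, 193, 189, 186, 183, 181, 182, 185, 184, 186, 188, 192, 190, 189, 185, 182, 185, 185, 182, 182, 181, 183, 183, 186, 187, 188, 1
[... 2340 characters left out ...]
0, 68, 68, 69, 70, 70, 104, 123, 122, 123, 123], [99, 70, 67, 151, 148, 148, 148, 144, 125, 70, 67, 66, 66, 68, 69, 103, 123, 125, 125, 124], [110, 84, 98, 178, 173, 175, 174, 169, 149, 90, 67, 68, 68, 68, 69, 69, 103, 121, 121, 120], [97, 47, 61, 102, 103, 104, 104, 103, 100, 83, 67, 67, 67, 68, 67, 67, 66, 107, 120, 120], [119, 84, 113, 179, 176, 177, 174, 171, 158, 117, 68, 67, 66, 66, 67, 67, 70, 110, 124, 123], [117, 82, 99, 154, 153, 155, 154, 150, 138, 103, 67, 68, 67, 67, 68, 68, 68, 113, 125, 121], [119, 88, 111, 167, 172, 173, 171, 166, 168, 136, 67, 66, 66, 67, 68, 67, 68, 112, 120, 120], [116, 90, 105, 155, 177, 177, 177, 171, 173, 142, 90, 87, 87, 90, 91, 93, 94, 117, 123, 122]]
```

```bash
python3 -c "
from rig import ticket
print(ticket.finish_job())"
```

```text
the job is handed in; nothing more can be done
None
```

The holder is in the viewer's channel and the job is handed in, but no verdict came back; the last wrist picture puts it within about 2 mm of nominal and level, though I viewed 11 pictures, one over the limit of 10.

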